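# Pack a colorimeter kit and stack the second tote interlocked on it

### The arm

A 6-joint arm with a two-finger parallel gripper is mounted at the origin on the work surface. World frame = base frame: x ahead of the robot, y to its left, z up, the work surface at z = 0. Lengths are in m, angles in rad, forces in N, time in s.
With the tool pointing down it reaches from about 0.25 to 0.85 m from the base axis. Payload 12.5 kg.
Tool frame: the origin (TCP) lies on the centre line of the jaws, within the pads' length; the fingertips stand 14 mm ahead of it and the grasp point (between the pads) lies 5 mm behind it; x points along the fingers, y is the direction in which the jaws open and shut, and the axes are right-handed (so a half turn about x gives the same grasp; the last joint's range is limited). The gripper opens to 93 mm and grips with 3 to 60 N. Pads are 15 mm wide; open, the fingers measure 128 mm over their backs; the gripper's body (75 mm by 188 mm) begins 65 mm behind the grasp point.
Start: joints at [1.038, 0.351, 1.652, -0, 1.139, -0.085], TCP at [0.238, 0.496, 0.233] pointing down, gripper open.
Joint ranges: [-2.75, 2.75], [-0.79, 2.1], [0.01, 2.65], [-1.57, 4.71], [0.07, 3.14], [-2.87, 2.87]. Speed limits (rad/s): [2.22, 2.22, 2.79, 3.14, 3.14, 3.14].

### API

Orientations are given as a 3x3 rotation matrix whose columns are the frame's x, y, z axes.
In Python, from cell import robot, snapshot gives the robot as it stands.
- The arm moves only by the tool send_rows, never from a script. Its arguments are lists of equal length, an entry for each row: "dp": the shift along the tool's x, y, z in units of 40 mm (1.0 is 40 mm), a list of three; "spin": the turn about the tool's x in units of 5 degrees (1.0 is 5 degrees). In form: {"dp": [[x, y, z], ...], "spin": [spin, ...]}. A call has 1 to 10 rows; each row is the pose to reach, as a shift and turn from the pose commanded when the call began, along the tool's axes at that moment; what a row does not reach only later rows make up. A row lasts 1/12 s, in which the tool goes at most 41.7 mm and 7.16 degrees, less where a joint would pass 70% of its speed; a pose out of reach is approached as far as the arm can. A call with a gripper value outside its range is refused whole. "gripper" is the opening, from -1 (shut) to 1 (fully open), so that 0 is half open, set as the call begins (left out, the last holds). The fingers move at their own pace and stop on an object; the grip force is fixed at half the most. Time passes only in rows, so rows that repeat a pose let the fingers close. It gives the time, the measured TCP pose, the force and the opening at its end, in the units of the state.
- robot.read_state(): the state, without advancing time (a new reading comes with each control period).
- snapshot(name): name is "scene" or "side" or "wrist"; returns a dict with "frame" (420x560x3 uint8, blue, green, red), "fovy" (degrees; the focal length in pixels is half the picture's height over the tangent of half this angle, whatever the lens; pixels are square), "cx", "cy" (the principal point, pixels), "distortion" ([k1, k2, p1, p2, k3] as OpenCV has them; the pictures are not rectified), "pose" (4x4, takes a point from camera to world coordinates). Camera axes: x right, y down, z forward; pixel columns grow to the right and rows downward; lengths in m; the calibration is good to about 2 mm. A picture is of the moment at which its call begins. There is no depth.
- robot.close_job(): hands the job in, once; it reports no verdict.
The state is a dict: "time_s": time; "joint_positions": joint angles; "qd": joint speeds; "effort": joint torques, N m; "tool_pos": TCP position; "eef_rot": TCP orientation; "force": force on the tool from outside, world axes, zero at the start; "torque": the same for the moment, N m; "opening": opening from 0.0 (shut) to 1.0 (fully open).
Only numpy, scipy, OpenCV 4.12 (cv2) and the standard library are available. Lean on these libraries where they do the work, as an engineer would, in place of code of your own. Each camera call takes 0.05 s, during which the arm holds its last target.

### The job

Pack up the colorimeter kit: set the colorimeter down flat, without dropping it, on the floor of the tote that holds the jar, beside the jar, which stays standing. Then take the empty tote by its rim, turn it end for end so that it stacks instead of nesting, and lower it gently onto the loaded tote until all four of its feet sit down in the rim pockets, clear of the kit inside. Leave the loaded tote standing on the bench and everything else where it is.

Things in the scene. Friction and masses are not known exactly. Their poses are not given: they have to be found in the camera images.
- kit_tote: Loaded tote, stays at the bottom: open light-grey plastic tote, the one with the white jar in it; 198 long (x) x 182 wide (y) x 84 mm high, 0.26 kg. Origin: centre of underside, z up. Walls 3 mm, leaning out 1 in 10; inner floor 158 x 126 mm, 3 mm up. A rim 9 mm thick, 18 mm high, runs round the outside of the top. One tote stands at the left, one at the right, either way.
- top_tote: Empty tote to be stacked on kit_tote: same shape, origin and axes, 0.2 to 0.35 kg. At the start both totes point the same way within 0.8 rad (notched ends, +x, away from the robot). Set on like that it would nest: slide down onto the contents. Turned end for end its feet stand on kit_tote's ledges and its origin is then 70 mm above kit_tote's.
- top_tote_rim (a point): Where to lift top_tote: middle of the rim on its +y long side, at the rim's top (x 0, y 86.5, z 84 mm of the tote); the same at y -86.5. The rim is 9 mm thick, 18 mm high. Inside, a hand recess 40 mm long (x -20 to +20) and 40 mm deep takes a finger; the outside is free. The tote then hangs to one side of the grip: grip firmly, about 80 N, halfway down the rim.
- top_tote_foot (a point): One of top_tote's four feet: the closed lower ends of two hollow columns that bulge from each long side, at x +66 and -36.4 mm, both sides. Each foot is 16 mm long, its outer face 77 mm from the long axis, its underside level with the tote's. This point: underside of the foot at x -36.4, y +73.5 mm.
- kit_tote_pocket (a point): One of kit_tote's four rim pockets, at x -66 and +36.4 mm on both long sides: a flat ledge 70 mm above the tote's underside, just inside the rim, whose inner face is 82 mm from the long axis. Each takes a foot of the turned tote with about 4 mm of play each way; the taper leads it in from up to 5 mm off. This point: on the ledge at x +36.4, y -73.5 mm, where top_tote_foot finally stands.
- kit_tote_notch (a point): Middle of the notched (+x) end of kit_tote: a dip 90 mm wide and 26 mm deep in that end's rim, with a white label card on the wall below it. The point is on the dip's lip, 94.5 mm along +x from the tote's centre, 58 mm up.
- top_tote_notch (a point): The same point on top_tote; at the end it must be over the un-notched end of kit_tote.
- colorimeter: Colorimeter: off-white box 82 long (x) x 42 wide (y) x 60 mm high, black hatch and grey display on top, black band round the foot, 0.12 to 0.24 kg, on the bench between the totes. Origin: centre of underside, z up. Grip across the 42 mm width, 50 mm up. In the tote it goes lengthwise, either way round, at about x +25, y 0 mm of kit_tote, its underside 3 mm above the tote's.
- jar: White plastic jar, black cap, diameter 44 mm, 52 mm high, 80 g, standing loose on the floor of kit_tote near the un-notched end (x about -50, y -30 to +30 mm of the tote). Origin: centre of its underside, z up. It stays there, standing.
- wash_bottle: White plastic bottle, diameter 62 mm, 150 mm high, on the bench beyond the colorimeter, between the totes. Origin: centre of its underside. Leave it alone.
- grad_cylinder: Glass measuring cylinder, foot 72 mm across, 156 mm high, at the right. Origin: centre of its underside. Leave it alone.
- beaker: Glass beaker, 68 mm across, 85 mm high, at the left. Origin: centre of its underside. Leave it alone.
- tape_roll: Roll of paper tape, 72 mm across, 24 mm high, lying near the robot's base. Origin: centre of its underside. Leave it alone.
- calculator: Black pocket calculator, 145 x 75 x 14 mm, beyond the totes. Origin: centre of its underside. Leave it alone.
- goggle_case: Dark grey goggle case, 90 x 170 x 55 mm, at the left. Origin: centre of its underside. Leave it alone.
Mind the look-alikes: they are no part of the job. What is meant by the jar is not turquoise or yellow, and is the larger of those in its own colour.

How it is judged:
By the outcome, as a careful person would: the job done as asked, in the order asked, and still so for the second after the job is handed in, with the robot touching nothing.
It also fails if it takes over 54 s, if anything falls off the work surface, if the arm or the gripper's body presses on something with over 40 N, if the wrist force passes 120 N, or if a joint passes its speed limit or range.

## Working session

There is one attempt and no reset: what is moved stays moved. The work goes in short steps, Python scripts to look and compute and a tool call to move; the robot and the scene stay as the last step left them, time stands still between calls to the robot, and variables do not carry over. Pictures are saved under pics/ and viewed, and the job is handed in when it is done.

Besides the shell and the picture viewer there is one more tool, called by a JSON object that holds its "method" and its "body", one argument or row to a line. send_rows: Moves the arm, as the interface text tells. Its arguments: {"type":"object","properties":{"dp":{"type":"array","items":{"type":"array","items":{"type":"number"}}},"spin":{"type":"array","items":{"type":"number"}},"gripper":{"type":"number"}},"required":["dp","spin"]}

```bash
ls; mkdir -p pics
python3 - <<'E'
from cell import robot, snapshot
import cv2,pickle
s=robot.read_state();print({k:s[k] for k in s})
for n in("scene","side","wrist"):
    d=snapshot(n);cv2.imwrite(f"pics/{n}0.png",d["frame"]);pickle.dump(d,open(f"pics/{n}0.pkl","wb"))
    print(n,d["fovy"],d["cx"],d["cy"],d["distortion"],d["pose"])
E
```

```text
pics
{'time_s': 0.0, 'joint_positions': array([ 1.03838256e+00,  3.51203217e-01,  1.65242044e+00, -2.56462579e-06,
        1.13911247e+00, -8.45984705e-02]), 'qd': array([ 0.0006619 , -0.00053551,  0.00095001,  0.00025959,  0.00184341,
       -0.00117381]), 'effort': array([-3.40931882e-03, -4.97318029e+01, -2.85253608e+01,  6.98834402e-02,
        2.57030904e-02, -8.64885260e-05]), 'tool_pos': array([0.23795722, 0.49549335, 0.2321209 ]), 'eef_rot': array([[-5.78435683e-04,  4.32995990e-01,  9.01395661e-01],
       [-9.86379397e-04,  9.01395126e-01, -4.32996366e-01],
       [-9.99999346e-01, -1.13957866e-03, -9.43007817e-05]]), 'force': array([ 0.32334106, -0.66361829,  0.59275685]), 'torque': array([0.01111997, 0.00185103, 0.04211811]), 'opening': 0.9982751506929235}
scene 54.71827680017749 282.1950324254814 210.94165627992206 [-0.01132551  0.          0.          0.          0.        ] [[ 0.82940052  0.466688   -0.3070783   0.9756551 ]
 [ 0.55865041 -0.69077175  0.45906874 -0.62410239]
 [ 0.00212086 -0.55230128 -0.83364189  1.25363502]
 [ 0.          0.          0.          1.        ]]
side 53.79850615497357 282.12942549660045 209.19538071805454 [-0.07630154  0.          0.          0.          0.        ] [[ 0.94479584 -0.2059992   0.25480414  0.20209266]
 [-0.3276357  -0.60334323  0.72707069 -0.86293019]
 [ 0.00395837 -0.7704163  -0.63752887  0.86437544]
 [ 0.          0.          0.          1.        ]]
wrist 63.83979716148674 272.9755978212912 208.4285099761664 [-0.06416449  0.          0.          0.          0.        ] [[ 4.32344462e-01  8.59384689e-01  2.73013229e-01  1.60986439e-01]
 [ 9.01708500e-01 -4.11977590e-01 -1.31134463e-01  5.32690881e-01]
 [-2.19617532e-04  3.02873608e-01 -9.53030707e-01  3.84325032e-01]
 [ 0.00000000e+00  0.00000000e+00  0.00000000e+00  1.00000000e+00]]
```

View pics/scene0.png

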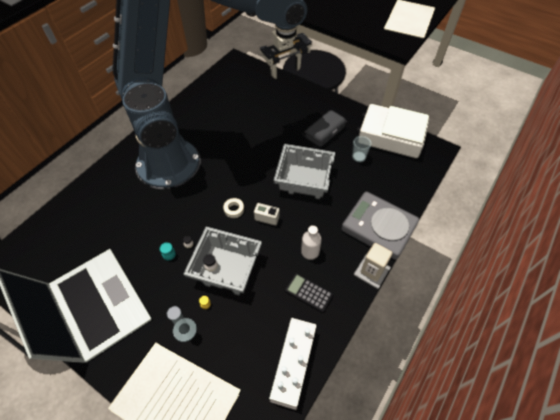

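View pics/side0.png

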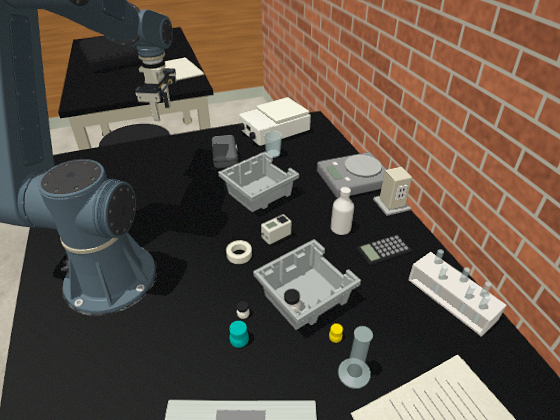

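View pics/wrist0.png

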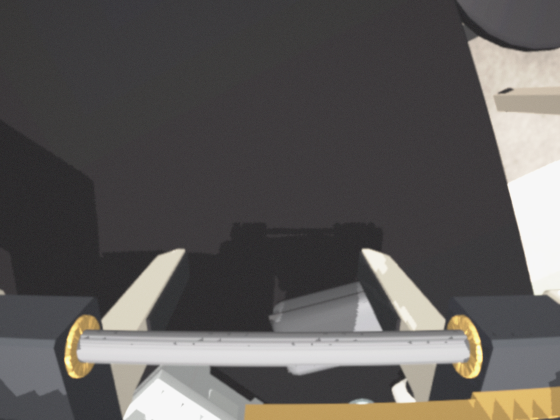

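The jar is in the right-hand tote (scene ≈ (210,262)), so that one is kit_tote and the left one (scene ≈ (305,170)) is top_tote. The colorimeter is at about (266,214). I'll zoom in to get corner pixels.

Run:
```python
import cv2
a=cv2.imread("pics/scene0.png");b=cv2.imread("pics/side0.png")
def crop(im,x,y,w,h,s,n):
    c=cv2.resize(im[y:y+h,x:x+w],None,fx=s,fy=s,interpolation=cv2.INTER_CUBIC)
    for i in range(0,w,10):
        cv2.line(c,(i*s,0),(i*s,4),(0,255,255),1)
        if i%20==0: cv2.putText(c,str(x+i),(i*s,14),0,.35,(0,255,255),1)
    for i in range(0,h,10):
        cv2.line(c,(0,i*s),(4,i*s),(0,255,255),1)
        if i%20==0: cv2.putText(c,str(y+i),(5,i*s+4),0,.35,(0,255,255),1)
    cv2.imwrite(n,c)
crop(a,180,200,110,100,6,"pics/ckit.png")
crop(a,240,135,110,100,6,"pics/ctop.png")
crop(b,245,205,130,130//1-25,6,"pics/dkit.png")
crop(b,210,145,100,100,6,"pics/dtop.png")
```

```text
(no output)
```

View pics/ckit.png

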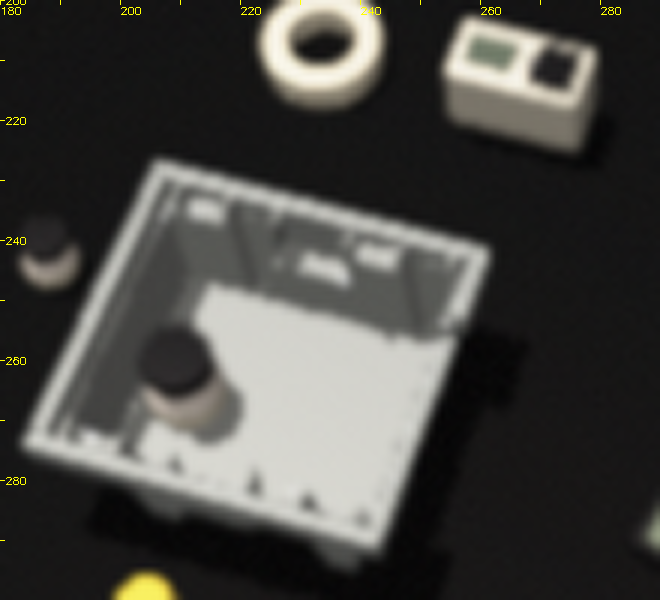

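View pics/ctop.png

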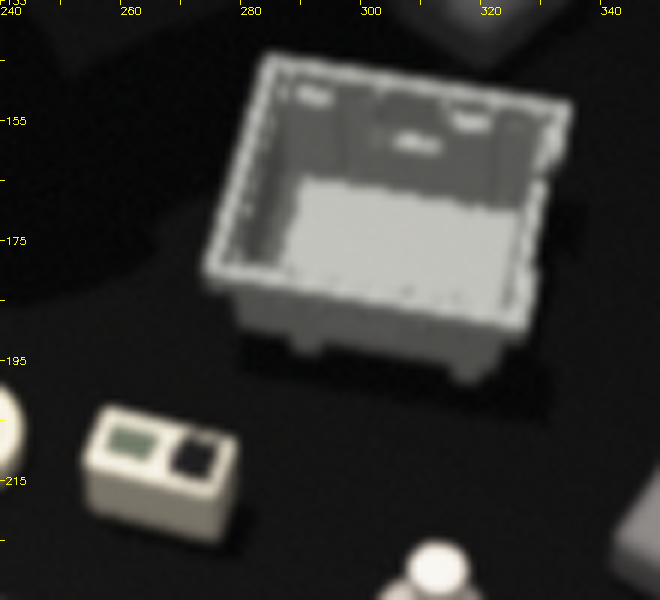

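View pics/dkit.png

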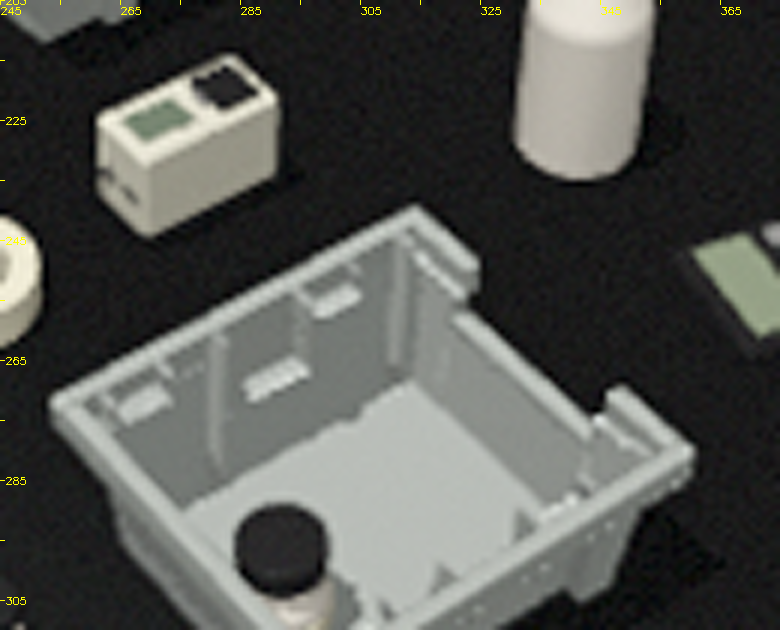

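View pics/dtop.png

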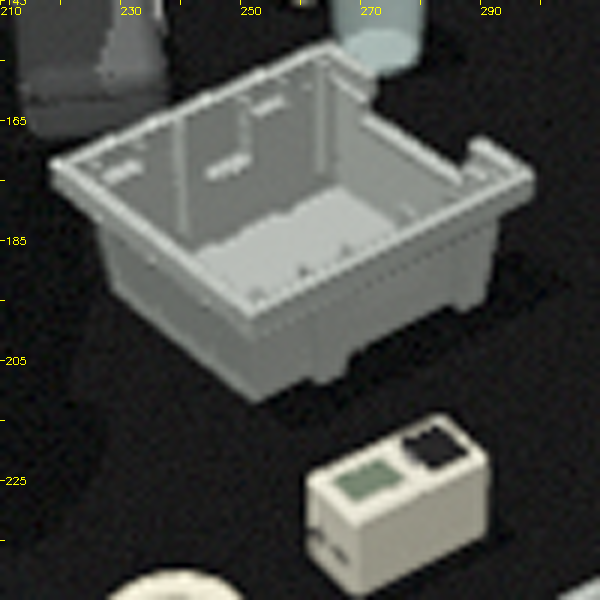

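```bash
cat > h.py <<'E'
import numpy as np,cv2,pickle
from scipy.optimize import least_squares
def K(d):
    f=d["frame"].shape[0]/2/np.tan(np.radians(d["fovy"]/2)); return np.array([[f,0,d["cx"]],[0,f,d["cy"]],[0,0,1.]])
def proj(d,P):
    T=np.linalg.inv(d["pose"]);rv,_=cv2.Rodrigues(T[:3,:3])
    return cv2.projectPoints(np.asarray(P,float).reshape(-1,3),rv,T[:3,3],K(d),np.array(d["distortion"]))[0].reshape(-1,2)
def ray(d,uv,z):
    n=cv2.undistortPoints(np.array([[uv]],float),K(d),np.array(d["distortion"]))[0,0]
    v=d["pose"][:3,:3]@[n[0],n[1],1];o=d["pose"][:3,3];return o+v*(z-o[2])/v[2]
def pl(p,L):
    c,s=np.cos(p[2]),np.sin(p[2]);L=np.asarray(L,float)
    return np.c_[p[0]+c*L[:,0]-s*L[:,1],p[1]+s*L[:,0]+c*L[:,1],L[:,2]]
def fit(obs,p0,free=False):
    # obs: list of (d, local pts, pix)
    def r(p): return np.concatenate([(proj(d,pl(p,L)+[0,0,p[3] if free else 0])-np.array(u)).ravel() for d,L,u in obs])
    s=least_squares(r,list(p0)+([0] if free else []));return s.x,s.fun.reshape(-1,2)
E
cat > m1.py <<'E'
from h import *
S=pickle.load(open("pics/scene0.pkl","rb"));D=pickle.load(open("pics/side0.pkl","rb"))
def c(x,y,z,s): return [[sx*x,sy*y,z] for sx,sy in s]
a=[(-1,1),(1,1),(-1,-1),(1,-1)]
np.set_printoptions(precision=4,suppress=True)
k=[(S,c(.099,.091,.084,a),[(205.8,226.7),(261.7,241.7),(184.2,273.3),(243.3,291.3)]),
(D,c(.099,.091,.084,[(1,1),(-1,1),(1,-1)]),[(314.2,239.2),(253.7,272),(360.5,280)])]
t=[(S,c(.099,.091,.084,a),[(285,143.7),(335,152.5),(274.5,180.3),(327.5,190)]),
(D,c(.099,.091,.084,[(1,1),(-1,1),(-1,-1),(1,-1)]),[(265,152),(218.7,172.5),(252,198),(299.2,174.7)])]
q=[(S,c(.041,.021,.06,a)+c(.041,.021,0,[(-1,-1),(1,-1)]),[(257.5,202.5),(279.5,208),(254.2,210.8),(276.3,217.2),(255,220),(276.2,225.3)]),
(D,c(.041,.021,.06,[(1,1),(-1,1),(-1,-1),(1,-1)])+c(.041,.021,0,[(-1,-1),(-1,1),(1,-1)]),[(284.2,213.7),(261.2,224.7),(270,232.5),(291.3,221.3),(270,244.5),(261.2,236.7),(291.3,234.2)])]
for n,o in(("kit",k),("top",t),("col",q)):
    print(n)
    for ob in (o,o[:1],o[1:]):
        p,f=fit(ob,[.5,0,.3]);print(p,np.abs(f).max(),np.sqrt((f**2).mean()))
    print(' free z',fit(o,[.5,0,.3],True)[0]); 
print(ray(S,(209.2,259.7),.052),ray(D,(292,295.8),.052))
print("tape",ray(S,(233,207),.012),"bottle",ray(S,(313,231),.15),"beaker",ray(S,(361,150),.04))
E
python3 m1.py
```

```text
kit
[ 0.4881 -0.2351  0.3026] 1.5082991584698107 0.7101468685977264
[ 0.489  -0.2332  0.2995] 0.6063087595981074 0.3595730143116167
[ 0.4869 -0.2383  0.307 ] 0.8542831072743979 0.4640151269391511
 free z [ 0.488  -0.2328  0.3006 -0.005 ]
top
[0.5039 0.2325 0.3731] 1.3048906018736943 0.653310040879193
[0.5043 0.2355 0.371 ] 0.49168489555336237 0.2764285261052557
[0.5022 0.2273 0.3746] 0.41924079136481396 0.25289738084648383
 free z [ 0.5038  0.2373  0.373  -0.0056]
col
[0.4889 0.0062 0.2983] 1.6016628344349328 0.854235316709406
[0.4872 0.0085 0.2947] 0.6468531323174602 0.3720868267989482
[0.4893 0.0045 0.2966] 1.7367948222389487 0.9712340787058367
 free z [ 0.4889  0.0066  0.2979 -0.0006]
[ 0.4415 -0.2564  0.052 ] [ 0.4401 -0.2606  0.052 ]
tape [ 0.358  -0.0276  0.012 ] bottle [ 0.6922 -0.0249  0.15  ] beaker [0.6262 0.462  0.04  ]
```

```bash
cat >> h.py <<'E'
def plan(x,y,z,yaw=None,st=None):
    from cell import robot
    s=st or robot.read_state();R=np.array(s["eef_rot"]);p=np.array(s["tool_pos"])
    d=R.T@(np.array([x,y,z])-p)/.04
    cy=np.arctan2(R[1,1],R[0,1]);out=0
    if yaw is not None:
        # unwrapped by nearest; report
        dy=(yaw-cy+np.pi)%(2*np.pi)-np.pi; out=-np.degrees(dy)/5
    print("dp",np.round(d,3),"spin",round(out,3),"yaw",round(cy,4),"pos",np.round(p,4),"q",np.round(s["joint_positions"],2),"t",round(s["time_s"],2),"F",np.round(s["force"],1),"op",round(s["opening"],3))
E
python3 -c "
from h import *
plan(.489,.006,.25,-1.273)"
```

```text
dp [-0.438 -8.316 10.956] spin 27.456 yaw 1.123 pos [0.238  0.4956 0.2322] q [ 1.04  0.35  1.65  0.    1.14 -0.08] t 0.15 F [-0.1  0.3  0.1] op 1.003
```

{"method": "send_rows", "body": {
  "dp": [
    [-0.44,-0.8,1.1],
    [-0.44,-1.6,2.2],
    [-0.44,-2.5,3.3],
    [-0.44,-3.3,4.4],
    [-0.44,-4.2,5.5],
    [-0.44,-5.0,6.6],
    [-0.44,-5.8,7.7],
    [-0.44,-6.6,8.7],
    [-0.44,-7.5,9.8],
    [-0.44,-8.3,10.9]
  ],
  "spin": [1.4,2.8,4.2,5.6,7,8.4,9.8,11.2,12.6,14]
}}

```text
time_s: 0.98
tool_pos: [0.4273, 0.1248, 0.2502]
eef_rot: [[0.0, 0.995, -0.105], [0.0, -0.105, -0.995], [-1.0, 0.0, -0.0]]
force: [0.9, 1.9, 0.6]
opening: 1.004
```

```bash
python3 -c "
from h import *
plan(.489,.006,.25,-1.273)"
```

```text
dp [0.006 1.845 2.792] spin 13.387 yaw -0.1047 pos [0.4273 0.1248 0.2502] q [0.18 0.14 1.89 0.   1.12 0.28] t 0.98 F [0.9 1.9 0.6] op 1.004
```

{"method": "send_rows", "body": {
  "dp": [
    [0,0.3,0.4],
    [0,0.6,0.8],
    [0,0.9,1.2],
    [0,1.2,1.7],
    [0,1.5,2.1],
    [0,1.8,2.5],
    [0,1.84,2.7],
    [0,1.84,2.79],
    [0,1.84,2.79],
    [0,1.84,2.79]
  ],
  "spin": [1.4,2.8,4.2,5.6,7,8.4,9.8,11.2,12.6,13.39]
}}

```text
time_s: 1.82
tool_pos: [0.4891, 0.0081, 0.2499]
eef_rot: [[-0.001, 0.292, -0.956], [0.0, -0.956, -0.292], [-1.0, -0.0, 0.001]]
force: [0.2, 0.7, 0.3]
opening: 1.001
```

```bash
python3 -c "
from h import *
plan(.489,.006,.25,-1.273)
from cell import snapshot
d=snapshot('wrist');cv2.imwrite('pics/w1.png',d['frame']);pickle.dump(d,open('pics/w1.pkl','wb'))
plan(.489,.006,.25,-1.273)
"
```

```text
dp [-0.002  0.05   0.018] spin -0.019 yaw -1.2747 pos [0.4891 0.0081 0.2499] q [-0.08  0.22  1.78 -0.    1.14  1.2 ] t 1.82 F [0.2 0.7 0.3] op 1.001
dp [-0.001  0.054  0.018] spin -0.042 yaw -1.2767 pos [0.4891 0.0083 0.2499] q [-0.08  0.22  1.78  0.    1.14  1.2 ] t 1.87 F [-0.2  0.7  0.4] op 0.997
```

View pics/w1.png

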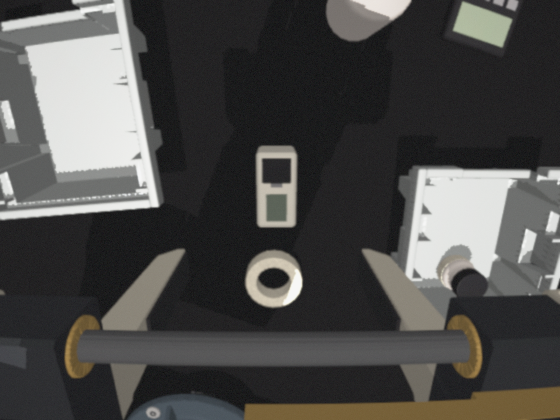

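```bash
cat >> h.py <<'E'
def crop(im,x,y,w,h,s,n):
    c=cv2.resize(im[y:y+h,x:x+w],None,fx=s,fy=s,interpolation=cv2.INTER_CUBIC)
    for i in range(0,w,10):
        cv2.line(c,(i*s,0),(i*s,4),(0,255,255),1)
        if i%20==0: cv2.putText(c,str(x+i),(i*s,14),0,.35,(0,255,255),1)
    for i in range(0,h,10):
        cv2.line(c,(0,i*s),(4,i*s),(0,255,255),1)
        if i%20==0: cv2.putText(c,str(y+i),(5,i*s+4),0,.35,(0,255,255),1)
    cv2.imwrite(n,c)
E
python3 -c "
from h import *
a=cv2.imread('pics/w1.png')
crop(a,240,135,80,100,6,'pics/w1c.png');crop(a,390,155,170,150,4,'pics/w1k.png');crop(a,0,0,180,230,3,'pics/w1t.png')"
```

```text
(no output)
```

View pics/w1c.png

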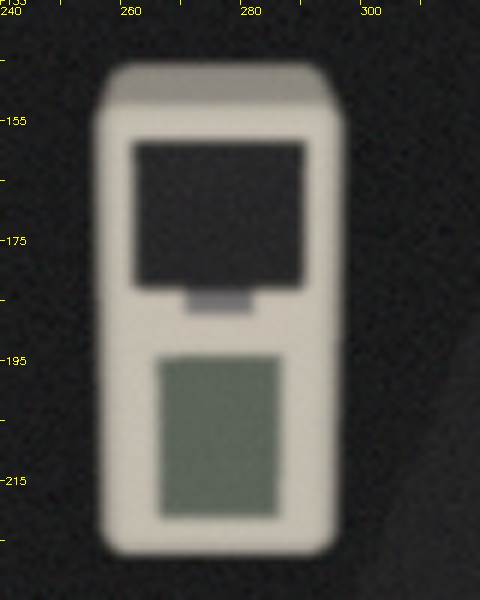

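View pics/w1k.png

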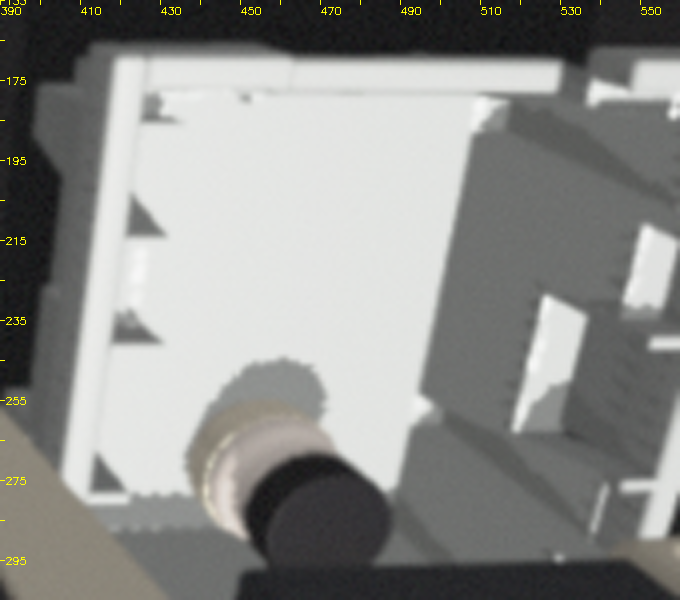

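View pics/w1t.png

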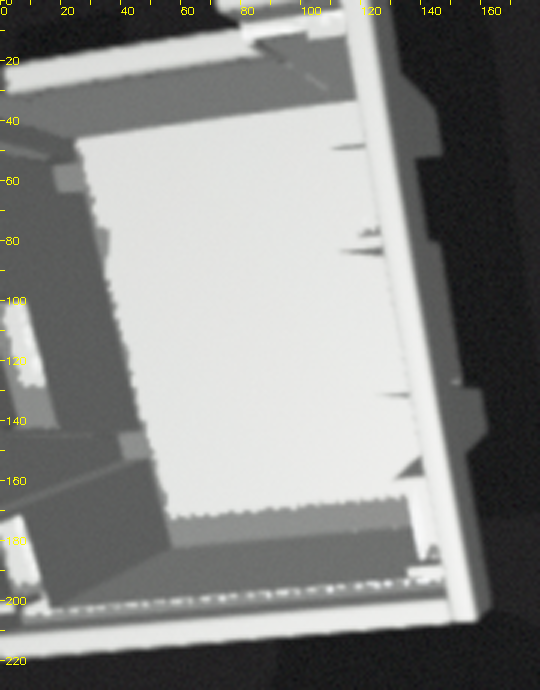

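```bash
cat > m2.py <<'E'
import m1
from m1 import *
W=pickle.load(open("pics/w1.pkl","rb"))
qw=[(W,c(.041,.021,.06,[(-1,1),(-1,-1),(1,1),(1,-1)]),[(257,227),(296.2,227),(256,152.5),(297.3,152.5)])]
print("col w",*fit(qw,[.5,0,.3])); p,f=fit(m1.q+qw,[.5,0,.3]);print(p,np.sqrt((f**2).mean()))
tw=[(W,c(.099,.091,.084,[(-1,-1)]),[(158.5,207)])]
p,f=fit(m1.t+tw,[.5,.2,.3]);print("top",p,f[-1])
E
python3 m2.py | tail -8
```

```text
[ 0.4415 -0.2564  0.052 ] [ 0.4401 -0.2606  0.052 ]
tape [ 0.358  -0.0276  0.012 ] bottle [ 0.6922 -0.0249  0.15  ] beaker [0.6262 0.462  0.04  ]
col w [0.4853 0.0035 0.2989] [[ 0.2183  0.7423]
 [-0.2537  0.6694]
 [-0.0721 -0.5812]
 [ 0.1054 -0.6563]]
[0.4862 0.004  0.3002] 1.027999984422716
top [0.5027 0.2331 0.3609] [ 0.4393 -0.739 ]
```

```bash
python3 -c "
from h import *
plan(.4863,.0042,.045,-1.272)"
```

```text
dp [5.124 0.079 0.093] spin -0.054 yaw -1.2767 pos [0.4891 0.0083 0.2499] q [-0.08  0.22  1.78  0.    1.14  1.2 ] t 1.87 F [-0.2  0.7  0.4] op 0.997
```

{"method": "send_rows", "body": {
  "dp": [
    [0.3,0.08,0.09],
    [1.0,0.08,0.09],
    [1.8,0.08,0.09],
    [2.6,0.08,0.09],
    [3.4,0.08,0.09],
    [4.1,0.08,0.09],
    [4.7,0.08,0.09],
    [5.0,0.08,0.09],
    [5.12,0.08,0.09],
    [5.12,0.08,0.09]
  ],
  "spin": [-0.05,-0.05,-0.05,-0.05,-0.05,-0.05,-0.05,-0.05,-0.05,-0.05]
}}

```text
time_s: 2.7
tool_pos: [0.4862, 0.0044, 0.0446]
eef_rot: [[-0.002, 0.304, -0.953], [0.0, -0.953, -0.304], [-1.0, -0.001, 0.002]]
force: [-0.5, 0.1, 0.7]
opening: 1.0
```

{"method": "send_rows", "body": {
  "dp": [
    [0,0,0],
    [0,0,0],
    [0,0,0],
    [0,0,0],
    [0,0,0],
    [0,0,0],
    [0,0,0],
    [0,0,0]
  ],
  "spin": [0,0,0,0,0,0,0,0],
  "gripper": -1
}}

```text
time_s: 3.37
tool_pos: [0.4867, 0.0043, 0.0454]
eef_rot: [[0.0, 0.303, -0.953], [-0.0, -0.953, -0.303], [-1.0, 0.0, -0.0]]
force: [-0.2, 0.2, -0.4]
opening: 0.471
```

{"method": "send_rows", "body": {
  "dp": [
    [0,0,0],
    [-0.2,0,0],
    [-0.7,0,0],
    [-1.3,0,0],
    [-2.0,0,0],
    [-2.7,0,0],
    [-3.4,0,0],
    [-3.8,0,0],
    [-4.0,0,0],
    [-4.0,0,0]
  ],
  "spin": [0,0,0,0,0,0,0,0,0,0]
}}

```text
time_s: 4.2
tool_pos: [0.4872, 0.0043, 0.2069]
eef_rot: [[0.003, 0.303, -0.953], [-0.0, -0.953, -0.303], [-1.0, 0.001, -0.002]]
force: [1.2, -0.2, -2.8]
opening: 0.449
```

```bash
python3 -c "
from h import *
from cell import snapshot
plan(.512,-.229,.2,.3015-np.pi/2)
d=snapshot('wrist');cv2.imwrite('pics/w2.png',d['frame']);pickle.dump(d,open('pics/w2.pkl','wb'))
"
```

```text
dp [0.176 5.747 1.177] spin 0.074 yaw -1.2628 pos [0.4872 0.0043 0.2069] q [-0.09  0.27  1.84 -0.    1.03  1.18] t 4.2 F [ 1.2 -0.2 -2.8] op 0.449
```

View pics/w2.png

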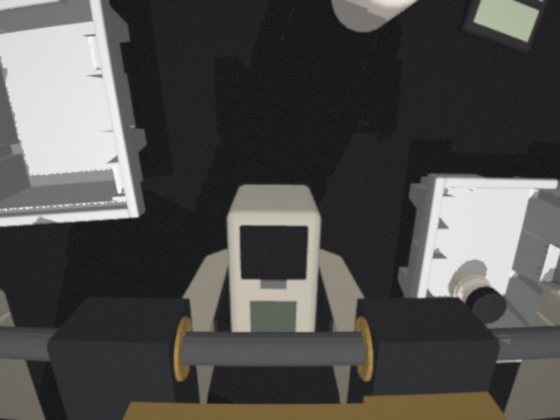

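{"method": "send_rows", "body": {
  "dp": [
    [0.15,0.3,0.06],
    [0.15,1.0,0.2],
    [0.15,1.8,0.37],
    [0.15,2.6,0.53],
    [0.15,3.4,0.7],
    [0.15,4.2,0.86],
    [0.15,4.9,1.0],
    [0.15,5.4,1.1],
    [0.15,5.75,1.18],
    [0.15,5.75,1.18]
  ],
  "spin": [0.07,0.07,0.07,0.07,0.07,0.07,0.07,0.07,0.07,0.07]
}}

```text
time_s: 5.08
tool_pos: [0.5108, -0.2316, 0.1976]
eef_rot: [[-0.002, 0.295, -0.956], [0.001, -0.956, -0.295], [-1.0, -0.001, 0.002]]
force: [0.1, 0.0, -2.5]
opening: 0.447
```

```bash
python3 -c "
from h import *
from cell import snapshot
plan(.512,-.229,.2,.3015-np.pi/2)
d=snapshot('wrist');cv2.imwrite('pics/w3.png',d['frame']);pickle.dump(d,open('pics/w3.pkl','wb'))
plan(.512,-.229,.2,.3015-np.pi/2)
"
```

```text
dp [-0.06  -0.053 -0.048] spin -0.024 yaw -1.2714 pos [ 0.5108 -0.2316  0.1976] q [-0.51  0.41  1.66 -0.    1.08  0.76] t 5.08 F [ 0.1  0.  -2.5] op 0.447
dp [-0.055 -0.014 -0.036] spin -0.017 yaw -1.2708 pos [ 0.5108 -0.23    0.1978] q [-0.51  0.41  1.66  0.    1.08  0.76] t 5.13 F [-0.   0.3 -2.5] op 0.448
```

View pics/w3.png

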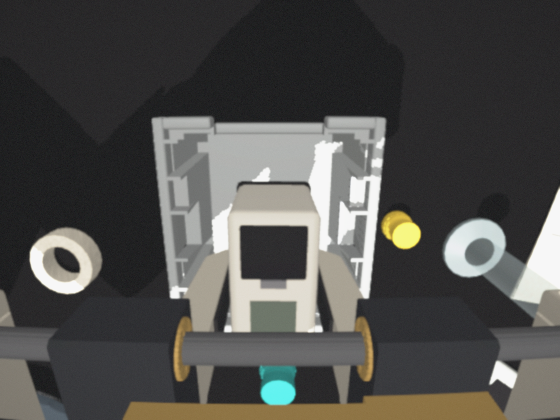

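The wrist view shows kit_tote below, with its far rim corners at about (153,118) and (386,119) and the held colorimeter well centred. I'll refine the kit_tote pose.

```bash
python3 -c "
from h import *
a=cv2.imread('pics/w3.png')
crop(a,140,105,130,100,6,'pics/w3a.png');crop(a,300,105,110,200,4,'pics/w3b.png');crop(a,145,200,110,105,6,'pics/w3d.png')"
```

```text
(no output)
```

View pics/w3a.png

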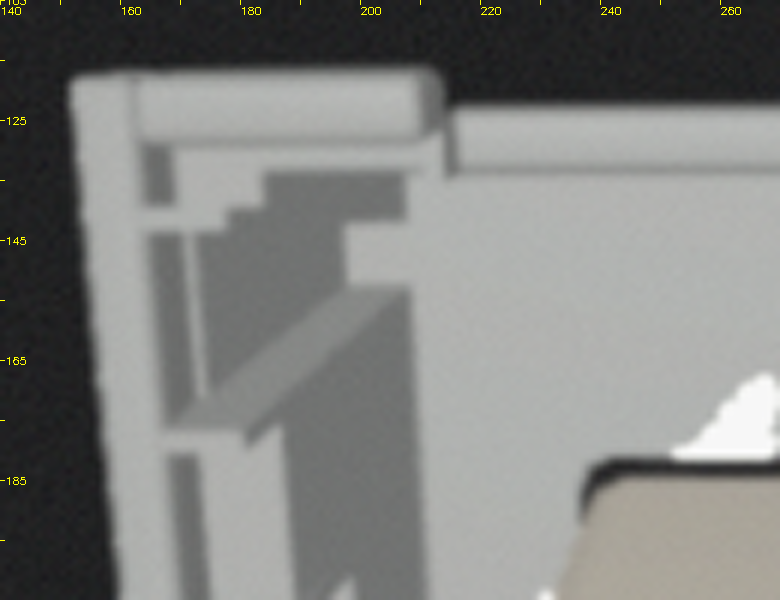

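View pics/w3b.png

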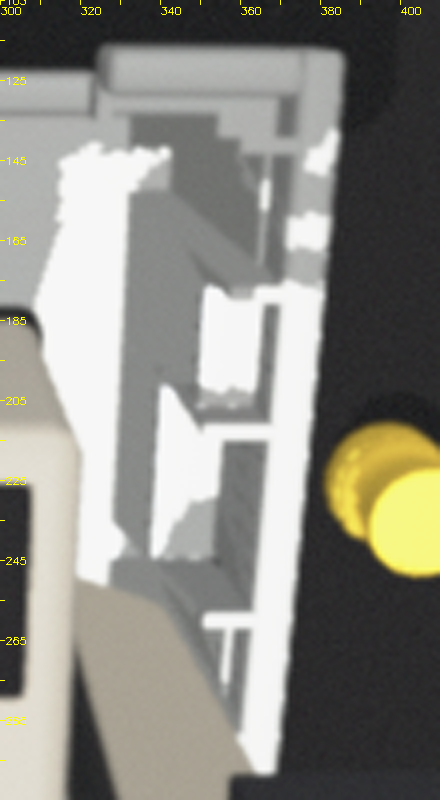

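View pics/w3d.png

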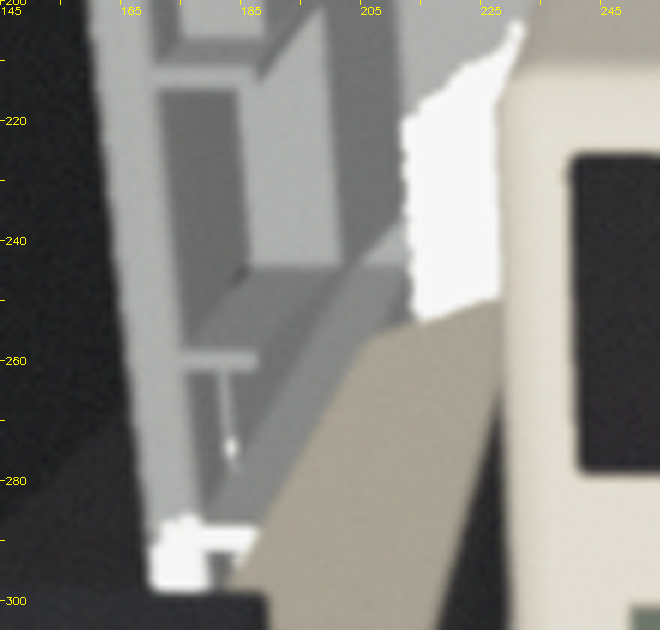

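```bash
cat > m3.py <<'E'
import m1
from m1 import *
W=pickle.load(open("pics/w3.pkl","rb"))
def edge(p,y,v):
    P=proj(W,pl(p,[[x,y,.084] for x in np.linspace(-.099,.099,60)]));o=np.argsort(P[:,1]);return np.interp(v,P[o,1],P[o,0])
def rw(p):
    r=(proj(W,pl(p,[[.099,.091,.084],[.099,-.091,.084]]))-[(151.5,118),(386,117.7)]).ravel()
    return np.r_[r,edge(p,.091,285)-168.8,edge(p,-.091,285)-370.5]
s=least_squares(rw,[.488,-.235,.3]);print("kit wrist",s.x,s.fun)
def ra(p): return np.r_[rw(p),[np.concatenate([(proj(d,pl(p,L))-np.array(u)).ravel() for d,L,u in m1.k])]]if 0 else np.concatenate([rw(p)]+[(proj(d,pl(p,L))-np.array(u)).ravel() for d,L,u in m1.k])
s=least_squares(ra,[.488,-.235,.3]);print("kit all",s.x,np.sqrt((s.fun**2).mean()))
E
python3 m3.py | tail -2
```

```text
kit wrist [ 0.4851 -0.2355  0.3016] [-0.7617  0.1415  0.8484  0.0043 -0.2853  0.1798]
kit all [ 0.4856 -0.2354  0.3013] 0.8458947407352999
```

```bash
python3 -c "
from h import *
plan(.5097,-.228,.056,.3015-np.pi/2)
"
```

```text
dp [ 3.546 -0.049  0.005] spin -0.017 yaw -1.2708 pos [ 0.5108 -0.23    0.1978] q [-0.51  0.41  1.66  0.    1.08  0.76] t 5.13 F [-0.   0.3 -2.5] op 0.448
```

{"method": "send_rows", "body": {
  "dp": [
    [0.1,-0.05,0],
    [0.5,-0.05,0],
    [1.0,-0.05,0],
    [1.6,-0.05,0],
    [2.1,-0.05,0],
    [2.6,-0.05,0],
    [3.0,-0.05,0],
    [3.3,-0.05,0],
    [3.5,-0.05,0],
    [3.55,-0.05,0]
  ],
  "spin": [0,0,0,0,0,0,0,0,0,0]
}}

```text
time_s: 5.97
tool_pos: [0.5104, -0.2263, 0.0562]
eef_rot: [[-0.002, 0.298, -0.955], [0.001, -0.955, -0.298], [-1.0, -0.001, 0.001]]
force: [-0.4, -0.5, -2.3]
opening: 0.45
```

{"method": "send_rows", "body": {
  "dp": [
    [0,0,0],
    [0.03,0,0],
    [0.06,0,0],
    [0.09,0,0],
    [0.12,0,0]
  ],
  "spin": [0,0,0,0,0]
}}

```text
time_s: 6.38
tool_pos: [0.5111, -0.2273, 0.0529]
eef_rot: [[0.001, 0.297, -0.955], [-0.0, -0.955, -0.297], [-1.0, 0.001, -0.001]]
force: [-0.4, 0.3, -3.0]
opening: 0.449
```

```bash
python3 -c "
from h import *
plan(.5097,-.228,.0485,.3015-np.pi/2)
"
```

```text
dp [0.111 0.005 0.037] spin 0.003 yaw -1.269 pos [ 0.5111 -0.2273  0.0529] q [-0.5   0.61  1.75 -0.    0.77  0.77] t 6.38 F [-0.4  0.3 -3. ] op 0.449
```

{"method": "send_rows", "body": {
  "dp": [
    [0.02,0,0.03],
    [0.04,0,0.03],
    [0.06,0,0.03],
    [0.08,0,0.03],
    [0.1,0,0.03],
    [0.11,0,0.03],
    [0.11,0,0.03]
  ],
  "spin": [0,0,0,0,0,0,0]
}}

```text
time_s: 6.97
tool_pos: [0.5098, -0.2276, 0.0484]
eef_rot: [[0.0, 0.297, -0.955], [-0.0, -0.955, -0.297], [-1.0, 0.0, -0.0]]
force: [-2.0, 0.4, 3.8]
opening: 0.449
```

{"method": "send_rows", "body": {
  "dp": [
    [0,0,0],
    [0,0,0],
    [0,0,0],
    [0,0,0],
    [0,0,0]
  ],
  "spin": [0,0,0,0,0],
  "gripper": 0.3
}}

```text
time_s: 7.38
tool_pos: [0.5097, -0.2276, 0.0481]
eef_rot: [[0.0, 0.297, -0.955], [-0.0, -0.955, -0.297], [-1.0, 0.0, -0.0]]
force: [-0.2, -0.0, 0.4]
opening: 0.648
```

{"method": "send_rows", "body": {
  "dp": [
    [-0.2,0,0],
    [-0.6,0,0],
    [-1.2,0,0],
    [-1.9,0,0],
    [-2.6,0,0],
    [-3.3,0,0],
    [-4.0,0,0],
    [-4.6,0,0],
    [-5.0,0,0],
    [-5.0,0,0]
  ],
  "spin": [0,0,0,0,0,0,0,0,0,0]
}}

```text
time_s: 8.22
tool_pos: [0.5108, -0.2281, 0.2523]
eef_rot: [[0.005, 0.297, -0.955], [-0.003, -0.955, -0.297], [-1.0, 0.004, -0.004]]
force: [0.1, -0.2, 0.2]
opening: 0.65
```

```bash
python3 -c "
from h import *
from cell import snapshot
d=snapshot('wrist');cv2.imwrite('pics/w4.png',d['frame']);pickle.dump(d,open('pics/w4.pkl','wb'))
d=snapshot('side');cv2.imwrite('pics/s4.png',d['frame']);pickle.dump(d,open('pics/s4.pkl','wb'))
plan(.54,.15,.25,.368-np.pi/2)
"
```

```text
dp [-0.045 -8.784 -3.531] spin -0.758 yaw -1.2689 pos [ 0.5096 -0.2275  0.2483] q [-0.5   0.35  1.61  0.    1.18  0.77] t 8.32 F [ 0.8  0.5 -0.4] op 0.649
```

View pics/w4.png

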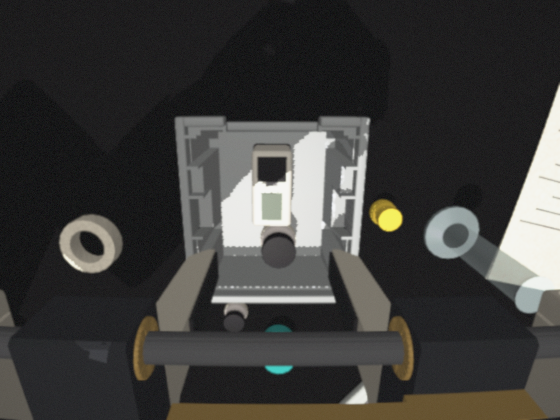

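View pics/s4.png

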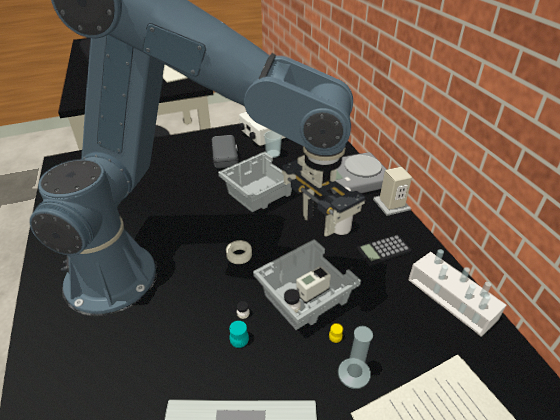

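The view from above shows the colorimeter flat on the kit_tote floor at about (272,188) and the jar still standing at (278,245). kit_tote's far rim corners are at (176,119) and (369,119), and its near rim is at v≈300. I'll refine kit_tote from this view and go to top_tote.

```bash
python3 -c "
from h import *
a=cv2.imread('pics/w4.png')
crop(a,165,105,215,40,3,'pics/w4a.png');crop(a,200,255,145,60,4,'pics/w4b.png')
x=np.vstack([cv2.copyMakeBorder(cv2.imread(f),0,0,0,0,0) if 0 else cv2.copyMakeBorder(cv2.imread(f),0,4,0,660-cv2.imread(f).shape[1],0) for f in('pics/w4a.png','pics/w4b.png')]);cv2.imwrite('pics/w4c.png',x)"
```

```text
(no output)
```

View pics/w4c.png

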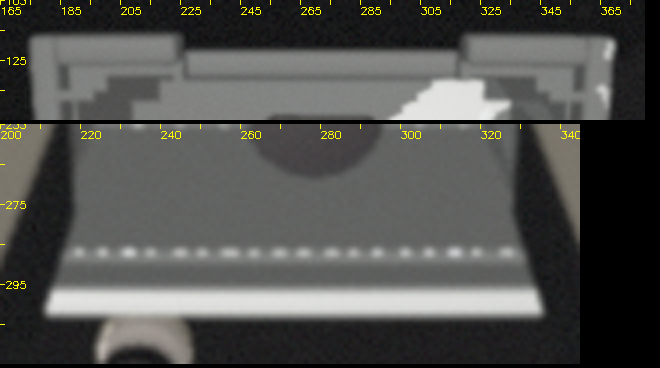

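{"method": "send_rows", "body": {
  "dp": [
    [0,-0.4,-0.16],
    [0,-1.2,-0.5],
    [0,-2.2,-0.9],
    [0,-3.2,-1.3],
    [0,-4.2,-1.7],
    [0,-5.2,-2.1],
    [0,-6.2,-2.5],
    [0,-7.2,-2.9],
    [0,-8.0,-3.2],
    [0,-8.4,-3.5]
  ],
  "spin": [0,0,-0.2,-0.4,-0.6,-0.76,-0.76,-0.76,-0.76,-0.76],
  "gripper": 0.3
}}

```text
time_s: 9.15
tool_pos: [0.5421, 0.1388, 0.2466]
eef_rot: [[-0.003, 0.362, -0.932], [0.0, -0.932, -0.362], [-1.0, -0.001, 0.003]]
force: [0.6, -0.2, 0.2]
opening: 0.647
```

{"method": "send_rows", "body": {
  "dp": [
    [0,0,0],
    [0,0,0],
    [0,0,0]
  ],
  "spin": [0,0,0]
}}

```text
time_s: 9.4
tool_pos: [0.543, 0.1342, 0.2471]
eef_rot: [[-0.002, 0.36, -0.933], [-0.001, -0.933, -0.36], [-1.0, -0.0, 0.002]]
force: [-0.1, -0.2, 0.7]
opening: 0.652
```

```bash
python3 -c "
from h import *
from cell import snapshot
d=snapshot('wrist');cv2.imwrite('pics/w5.png',d['frame']);pickle.dump(d,open('pics/w5.pkl','wb'))
plan(.54,.15,.25,.368-np.pi/2)
"
```

```text
dp [-0.065 -0.406 -0.073] spin -0.009 yaw -1.2036 pos [0.5431 0.1338 0.2474] q [ 0.16  0.35  1.61 -0.    1.18  1.36] t 9.45 F [-0.1  0.1  0.5] op 0.648
```

View pics/w5.png

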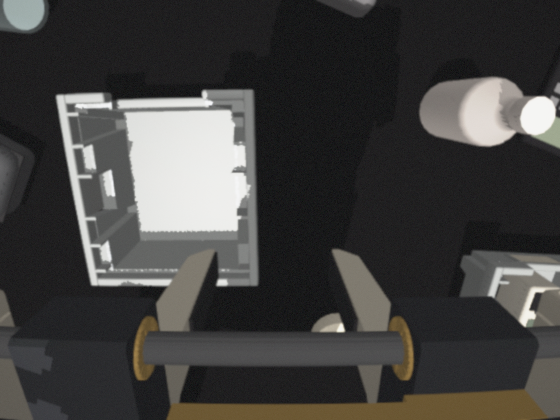

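```bash
python3 -c "
from h import *
a=cv2.imread('pics/w5.png')
crop(a,50,85,215,210,3,'pics/w5a.png')"
```

View pics/w5a.png

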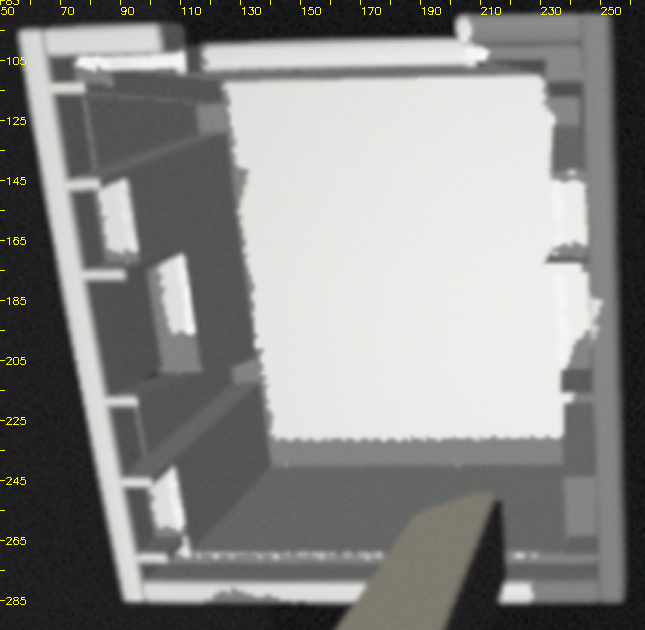

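```bash
cat > m5.py <<'E'
import m1
from m1 import *
W4=pickle.load(open("pics/w4.pkl","rb"));W5=pickle.load(open("pics/w5.pkl","rb"))
tw=[(W5,c(.099,.091,.084,[(1,1),(1,-1),(-1,1),(-1,-1)]),[(56,94.5),(254,89.7),(91.3,285.7),(258.3,285.7)])]
for o in (tw,m1.t+tw): p,f=fit(o,[.5,.2,.3]);print("top",p,f[-4:])
def rw(p):
    r=(proj(W4,pl(p,[[.099,.091,.084],[.099,-.091,.084]]))-[(175,117.2),(370,117.2)]).ravel()
    n=proj(W4,pl(p,[[-.099,.06,.084],[-.099,-.06,.084]]))[:,1]-303.3
    return np.r_[r,n]
s=least_squares(rw,[.488,-.235,.3]);print("kit w4",s.x,s.fun)
cap=ray(W4,(278.5,251),.052);q=s.x
print("jar cap",cap, "local",np.round([[np.cos(q[2]),np.sin(q[2])],[-np.sin(q[2]),np.cos(q[2])]]@(cap[:2]-q[:2]),4))
E
python3 m5.py | tail -14
```

```text
[0.4893 0.0045 0.2966] 1.7367948222389487 0.9712340787058367
 free z [ 0.4889  0.0066  0.2979 -0.0006]
[ 0.4415 -0.2564  0.052 ] [ 0.4401 -0.2606  0.052 ]
tape [ 0.358  -0.0276  0.012 ] bottle [ 0.6922 -0.0249  0.15  ] beaker [0.6262 0.462  0.04  ]
top [0.5001 0.233  0.3762] [[-0.1397 -0.2125]
 [ 0.019  -0.3745]
 [-0.1086  0.205 ]
 [ 0.2184  0.6709]]
top [0.5006 0.2329 0.376 ] [[ 0.0547 -0.7535]
 [ 0.3137 -0.902 ]
 [ 0.0313 -0.1712]
 [ 0.4425  0.3017]]
kit w4 [ 0.4853 -0.236   0.3019] [-0.558   0.0088  0.5585  0.0989  0.076  -0.1115]
jar cap [ 0.4391 -0.2576  0.052 ] local [-0.0506 -0.0069]
```

```bash
python3 -c "
from h import *
plan(.5319,.1525,.07,.3762-np.pi/2)
"
```

```text
dp [ 4.435 -0.536  0.087] spin -0.103 yaw -1.2036 pos [0.5431 0.1338 0.2474] q [ 0.16  0.35  1.61 -0.    1.18  1.36] t 9.45 F [-0.1  0.1  0.5] op 0.648
```

{"method": "send_rows", "body": {
  "dp": [
    [0.2,-0.2,0.05],
    [0.7,-0.4,0.09],
    [1.3,-0.54,0.09],
    [1.9,-0.54,0.09],
    [2.5,-0.54,0.09],
    [3.0,-0.54,0.09],
    [3.3,-0.54,0.09],
    [3.4,-0.54,0.09],
    [3.4,-0.54,0.09]
  ],
  "spin": [-0.1,-0.1,-0.1,-0.1,-0.1,-0.1,-0.1,-0.1,-0.1]
}}

```text
time_s: 10.2
tool_pos: [0.532, 0.1533, 0.1116]
eef_rot: [[-0.001, 0.368, -0.93], [-0.0, -0.93, -0.368], [-1.0, -0.0, 0.001]]
force: [-0.3, -0.1, 0.4]
opening: 0.652
```

```bash
python3 -c "
from h import *
from cell import snapshot
plan(.5319,.1525,.07,.3762-np.pi/2)
d=snapshot('wrist');cv2.imwrite('pics/w6.png',d['frame']);pickle.dump(d,open('pics/w6.pkl','wb'))
"
```

```text
dp [1.039 0.019 0.008] spin 0.001 yaw -1.1945 pos [0.532  0.1533 0.1116] q [0.2  0.51 1.74 0.   0.89 1.39] t 10.2 F [-0.3 -0.1  0.4] op 0.652
```

View pics/w6.png

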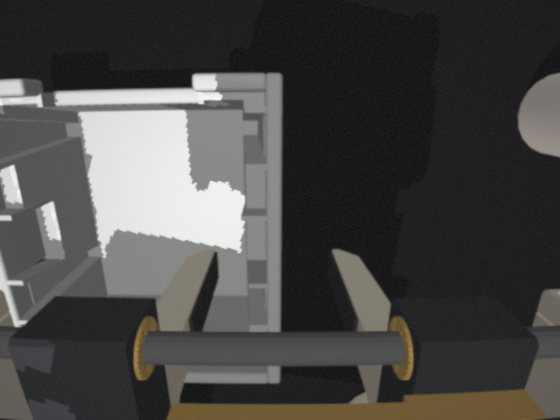

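The rim (u≈267–282) runs midway between the fingers (u≈217 and 332). I'll descend and grip.

{"method": "send_rows", "body": {
  "dp": [
    [0.15,0.02,0],
    [0.4,0.02,0],
    [0.65,0.02,0],
    [0.85,0.02,0],
    [0.98,0.02,0],
    [1.04,0.02,0],
    [1.04,0.02,0]
  ],
  "spin": [0,0,0,0,0,0,0]
}}

```text
time_s: 10.83
tool_pos: [0.5324, 0.1529, 0.0699]
eef_rot: [[-0.001, 0.368, -0.93], [-0.0, -0.93, -0.368], [-1.0, -0.0, 0.001]]
force: [1.2, 0.4, 0.2]
opening: 0.654
```

{"method": "send_rows", "body": {
  "dp": [
    [0,0,0],
    [0,0,0],
    [0,0,0],
    [0,0,0],
    [0,0,0],
    [0,0,0],
    [0,0,0],
    [0,0,0],
    [0,0,0],
    [0,0,0]
  ],
  "spin": [0,0,0,0,0,0,0,0,0,0],
  "gripper": -1
}}

```text
time_s: 11.67
tool_pos: [0.5327, 0.1529, 0.0706]
eef_rot: [[-0.0, 0.368, -0.93], [0.0, -0.93, -0.368], [-1.0, -0.0, 0.0]]
force: [0.0, -0.1, 1.2]
opening: 0.095
```

```bash
python3 -c "
from h import *
from cell import snapshot,robot
plan(.5319,.1525,.07,.3762-np.pi/2);print(robot.read_state()['torque'])
d=snapshot('wrist');cv2.imwrite('pics/w7.png',d['frame']);pickle.dump(d,open('pics/w7.pkl','wb'))
"
```

```text
dp [0.015 0.004 0.022] spin 0.007 yaw -1.194 pos [0.5327 0.1529 0.0706] q [0.2  0.58 1.76 0.   0.8  1.39] t 11.67 F [ 0.  -0.1  1.2] op 0.095
[ 0.16727454  0.21710644 -0.00663248]
```

View pics/w7.png

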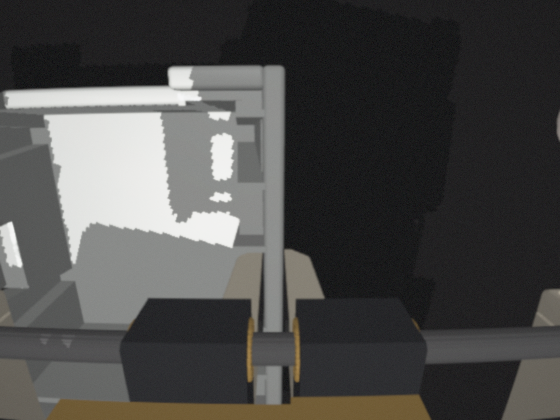

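Gripped: the opening reads 8.8 mm on a 9 mm rim. I'll lift slowly and look for droop.

{"method": "send_rows", "body": {
  "dp": [
    [-0.05,0,0],
    [-0.12,0,0],
    [-0.2,0,0],
    [-0.3,0,0],
    [-0.45,0,0],
    [-0.6,0,0],
    [-0.75,0,0],
    [-0.9,0,0],
    [-1.0,0,0],
    [-1.0,0,0]
  ],
  "spin": [0,0,0,0,0,0,0,0,0,0]
}}

```text
time_s: 12.55
tool_pos: [0.5331, 0.1531, 0.1117]
eef_rot: [[0.002, 0.368, -0.93], [0.0, -0.93, -0.368], [-1.0, 0.0, -0.002]]
force: [0.4, 0.7, -3.0]
opening: 0.095
```

```bash
python3 -c "
from h import *
from cell import snapshot,robot
plan(.5319,.1525,.07,.3762-np.pi/2);print(robot.read_state()['torque'])
d=snapshot('wrist');cv2.imwrite('pics/w8.png',d['frame']);pickle.dump(d,open('pics/w8.pkl','wb'))
d=snapshot('side');cv2.imwrite('pics/s8.png',d['frame']);pickle.dump(d,open('pics/s8.pkl','wb'))
crop(d['frame'],200,120,130,110,6,'pics/s8c.png')
"
```

```text
dp [1.042e+00 1.000e-03 3.500e-02] spin 0.008 yaw -1.1939 pos [0.5331 0.1531 0.1117] q [ 0.2   0.51  1.74 -0.    0.88  1.39] t 12.55 F [ 0.4  0.7 -3. ] op 0.095
[-0.34086643  0.04040343 -0.02459637]
```

View pics/w8.png

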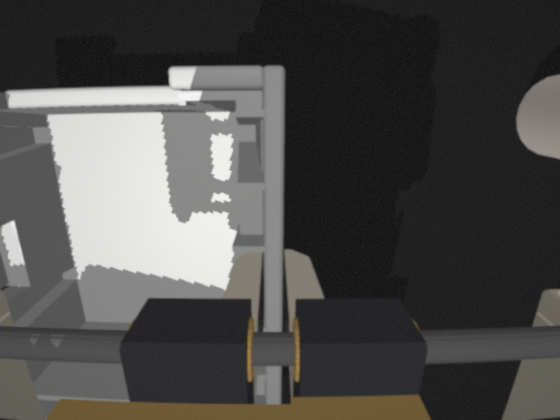

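View pics/s8c.png

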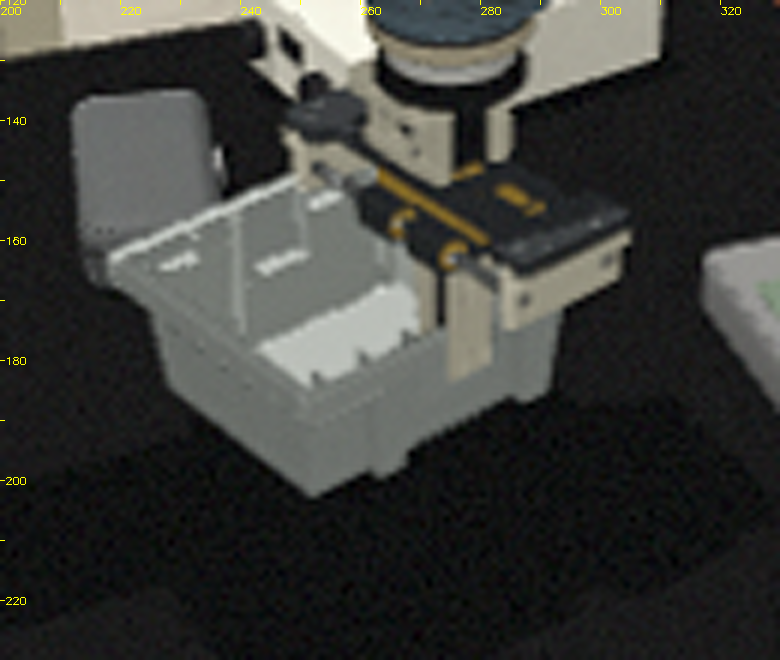

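The tote hangs level with about 3 N on the wrist and no visible slip. I'll lift higher.

{"method": "send_rows", "body": {
  "dp": [
    [-0.1,0,0],
    [-0.3,0,0],
    [-0.6,0,0],
    [-1.0,0,0],
    [-1.5,0,0],
    [-2.0,0,0],
    [-2.5,0,0],
    [-2.9,0,0],
    [-3.2,0,0],
    [-3.3,0,0]
  ],
  "spin": [0,0,0,0,0,0,0,0,0,0]
}}

```text
time_s: 13.48
tool_pos: [0.5334, 0.1531, 0.2456]
eef_rot: [[0.004, 0.368, -0.93], [0.001, -0.93, -0.368], [-1.0, 0.001, -0.004]]
force: [0.3, 0.3, -3.6]
opening: 0.093
```

```bash
python3 -c "
from h import *
plan(.51,.08,.245,-1.194+.75)"
```

```text
dp [0.012 1.485 1.216] spin -8.593 yaw -1.1938 pos [0.5334 0.1531 0.2456] q [ 0.2   0.34  1.63 -0.    1.17  1.39] t 13.48 F [ 0.3  0.3 -3.6] op 0.093
```

{"method": "send_rows", "body": {
  "dp": [
    [0,0.05,0.04],
    [0,0.15,0.12],
    [0,0.3,0.25],
    [0,0.45,0.38],
    [0,0.6,0.5],
    [0,0.8,0.65],
    [0,1.0,0.8],
    [0,1.15,0.95],
    [0,1.3,1.07],
    [0,1.48,1.2]
  ],
  "spin": [-0.2,-0.6,-1.3,-2.2,-3.2,-4.2,-5.2,-6.2,-7.2,-8.2]
}}

```text
time_s: 14.32
tool_pos: [0.5092, 0.0798, 0.2419]
eef_rot: [[-0.001, 0.89, -0.456], [0.0, -0.456, -0.89], [-1.0, -0.001, 0.0]]
force: [-0.1, -0.2, -2.6]
opening: 0.095
```

```bash
python3 -c "
from h import *
plan(.49,-.01,.245,-1.194+1.6)"
```

```text
dp [-0.077  0.595  2.218] spin -10.074 yaw -0.4731 pos [0.5092 0.0798 0.2419] q [0.07 0.28 1.73 0.   1.14 0.54] t 14.32 F [-0.1 -0.2 -2.6] op 0.095
```

{"method": "send_rows", "body": {
  "dp": [
    [-0.07,0.06,0.22],
    [-0.07,0.12,0.44],
    [-0.07,0.18,0.66],
    [-0.07,0.24,0.88],
    [-0.07,0.3,1.1],
    [-0.07,0.36,1.33],
    [-0.07,0.42,1.55],
    [-0.07,0.48,1.77],
    [-0.07,0.54,2.0],
    [-0.07,0.6,2.2]
  ],
  "spin": [-1.0,-2.0,-3.0,-4.0,-5.0,-6.0,-7.0,-8.0,-9.0,-10.0]
}}

```text
time_s: 15.15
tool_pos: [0.49, -0.0094, 0.2447]
eef_rot: [[-0.001, 0.921, 0.389], [0.0, 0.389, -0.921], [-1.0, -0.001, -0.001]]
force: [0.7, -0.7, -2.4]
opening: 0.095
```

```bash
python3 -c "
from h import *
plan(.475,-.09,.245,-1.194+2.47)"
```

```text
dp [-0.008 -1.129  1.71 ] spin -10.046 yaw 0.3993 pos [ 0.49   -0.0094  0.2447] q [-0.11  0.23  1.79  0.    1.13 -0.51] t 15.15 F [ 0.7 -0.7 -2.4] op 0.095
```

{"method": "send_rows", "body": {
  "dp": [
    [0,-0.11,0.17],
    [0,-0.22,0.34],
    [0,-0.33,0.51],
    [0,-0.45,0.68],
    [0,-0.56,0.85],
    [0,-0.67,1.02],
    [0,-0.79,1.2],
    [0,-0.9,1.37],
    [0,-1.02,1.54],
    [0,-1.13,1.71]
  ],
  "spin": [-1.0,-2.0,-3.0,-4.0,-5.0,-6.0,-7.0,-8.0,-9.0,-10.0]
}}

```text
time_s: 15.98
tool_pos: [0.4745, -0.0897, 0.2447]
eef_rot: [[-0.001, 0.294, 0.956], [0.001, 0.956, -0.294], [-1.0, 0.001, -0.001]]
force: [-0.4, 0.2, -3.5]
opening: 0.092
```

```bash
python3 -c "
from h import *
plan(.4586,-.1535,.245,1.8726)"
```

```text
dp [-0.01  -1.642  0.09 ] spin -6.883 yaw 1.2719 pos [ 0.4745 -0.0897  0.2447] q [-0.28  0.22  1.8   0.    1.12 -1.56] t 15.98 F [-0.4  0.2 -3.5] op 0.092
```

{"method": "send_rows", "body": {
  "dp": [
    [0,-0.2,0.01],
    [0,-0.42,0.02],
    [0,-0.65,0.03],
    [0,-0.9,0.05],
    [0,-1.15,0.06],
    [0,-1.35,0.07],
    [0,-1.5,0.08],
    [0,-1.6,0.09],
    [0,-1.64,0.09],
    [0,-1.64,0.09]
  ],
  "spin": [-1.0,-2.0,-3.0,-4.0,-4.9,-5.7,-6.3,-6.7,-6.88,-6.88]
}}

```text
time_s: 16.82
tool_pos: [0.4585, -0.1531, 0.2448]
eef_rot: [[-0.001, -0.292, 0.956], [0.001, 0.956, 0.292], [-1.0, 0.001, -0.001]]
force: [-0.2, 0.2, -3.7]
opening: 0.094
```

```bash
python3 -c "
from h import *
from cell import snapshot
for n in('wrist','side','scene'):
    d=snapshot(n);cv2.imwrite(f'pics/{n}9.png',d['frame']);pickle.dump(d,open(f'pics/{n}9.pkl','wb'))
plan(.4586,-.1535,.245,1.8726)
"
```

```text
dp [ 0.003 -0.015 -0.01 ] spin -0.068 yaw 1.8667 pos [ 0.4588 -0.1528  0.2451] q [-0.42  0.22  1.8   0.    1.12 -2.28] t 16.97 F [ 0.   0.4 -2.9] op 0.095
```

View pics/wrist9.png

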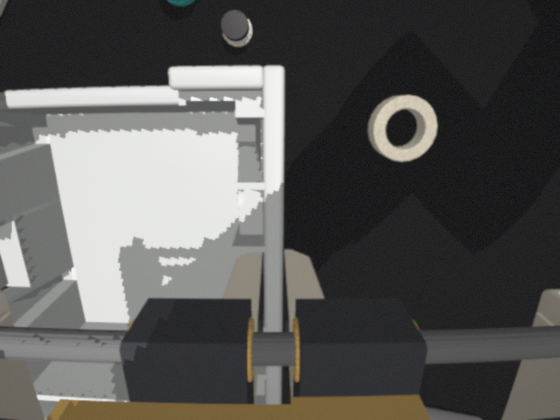

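View pics/side9.png

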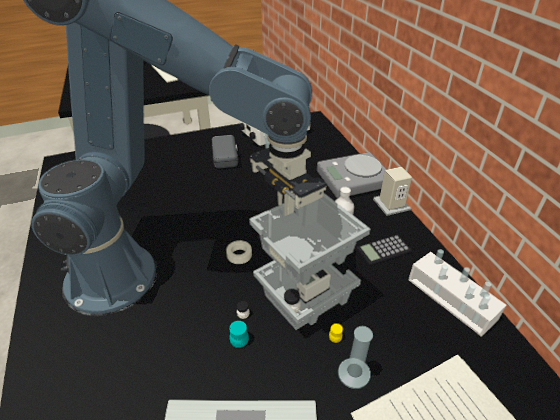

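View pics/scene9.png

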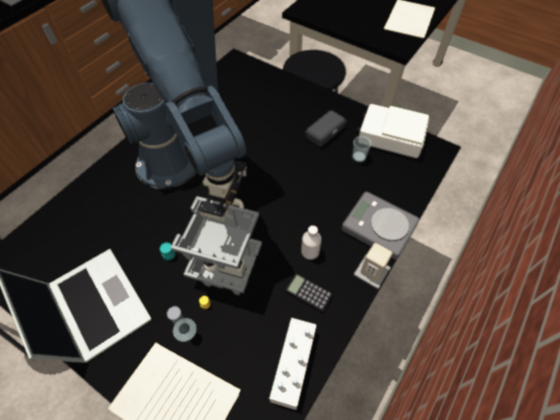

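```bash
python3 -c "
from h import *
crop(cv2.imread('pics/side9.png'),245,185,130,130,6,'pics/a.png');crop(cv2.imread('pics/scene9.png'),165,190,105,105,7,'pics/b.png')"
```

```text
(no output)
```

View pics/a.png

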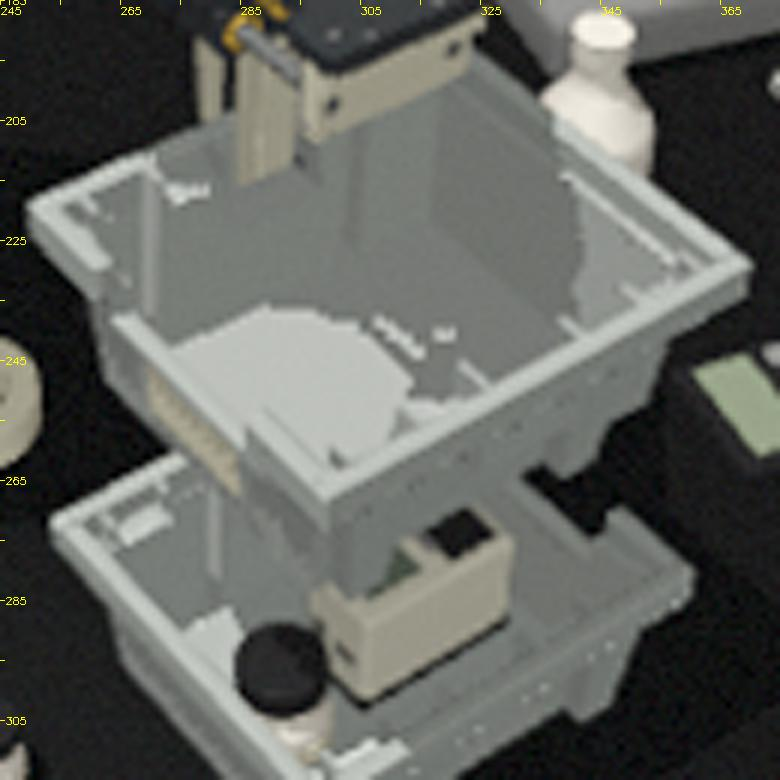

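View pics/b.png

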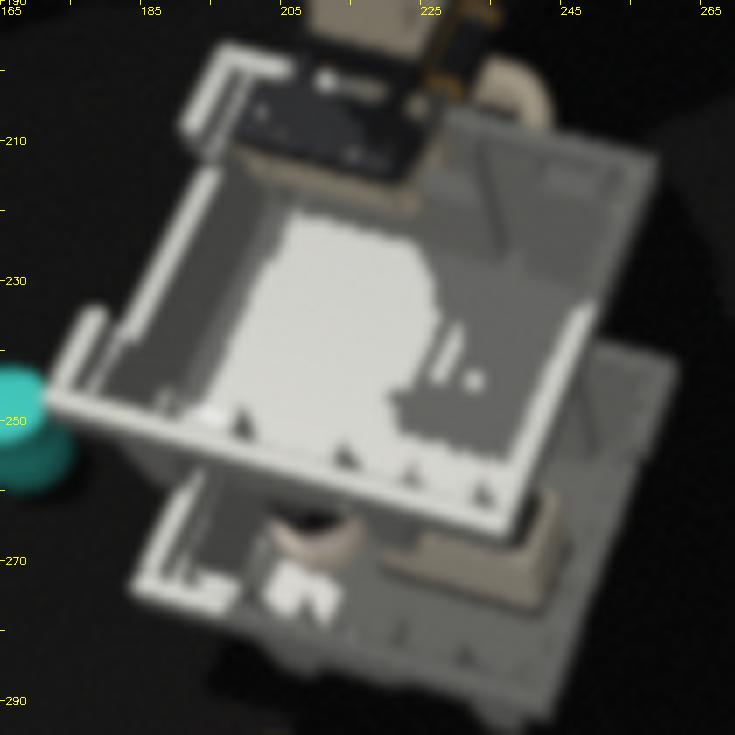

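```bash
cat > m9.py <<'E'
import m1
from m1 import *
A=pickle.load(open("pics/scene9.pkl","rb"));B=pickle.load(open("pics/side9.pkl","rb"))
z=.084+.245-.0706
o=[(A,c(.099,.091,z,a),[(196.7,196.1),(259.3,212.4),(171,246.9),(238.1,266)]),(B,c(.099,.091,z,[(-1,1),(-1,-1),(1,-1)]),[(249.7,219.7),(300,268.3),(370,230)])]
print("expect center from TCP",np.array([.4588,-.1528])+[.0266,-.0823])
for n,ob,kk in(("scene",o[:1],m1.k[:1]),("side",o[1:],m1.k[1:]),("both",o,m1.k)):
    p,f=fit(ob,[.48,-.23,.3]);p2,_=fit(kk,[.48,-.23,.3]);print(n,p,np.sqrt((f**2).mean()),"kit",p2,"diff mm",(p-p2)*[1000,1000,1])
    print(f)
    p,f=fit(ob,[.48,-.23,.3],True);p2,_=fit(kk,[.48,-.23,.3],True);print("   free",p,np.sqrt((f**2).mean()),p2)
E
python3 m9.py | tail -25
```

```text
[0.4893 0.0045 0.2966] 1.7367948222389487 0.9712340787058367
 free z [ 0.4889  0.0066  0.2979 -0.0006]
[ 0.4415 -0.2564  0.052 ] [ 0.4401 -0.2606  0.052 ]
tape [ 0.358  -0.0276  0.012 ] bottle [ 0.6922 -0.0249  0.15  ] beaker [0.6262 0.462  0.04  ]
expect center from TCP [ 0.4854 -0.2351]
scene [ 0.488  -0.2331  0.3003] 0.21491329111323115 kit [ 0.489  -0.2332  0.2995] diff mm [-0.9845  0.0642  0.0008]
[[ 0.3266  0.0718]
 [ 0.03   -0.3361]
 [-0.1091  0.2904]
 [-0.2141 -0.0412]]
   free [ 0.4878 -0.233   0.3003 -0.0003] 0.2146547404190334 [ 0.486  -0.2308  0.2996 -0.0074]
side [ 0.4844 -0.2405  0.2953] 0.7146803380633363 kit [ 0.4869 -0.2383  0.307 ] diff mm [-2.4925 -2.2129 -0.0116]
[[-0.4222 -0.2009]
 [-0.5792  0.7009]
 [ 1.0662 -0.9394]]
   free [ 0.4884 -0.2315  0.2948 -0.0099] 0.4067724541081342 [ 0.4902 -0.2312  0.3069 -0.0086]
both [ 0.4865 -0.236   0.2983] 1.0973352238963419 kit [ 0.4881 -0.2351  0.3026] diff mm [-1.6085 -0.8608 -0.0043]
[[-0.588   0.4597]
 [-0.9105  0.1791]
 [-1.237   0.7135]
 [-1.3816  0.533 ]
 [-0.0663 -1.5295]
 [-0.1699 -1.139 ]
 [ 0.9443 -2.5781]]
   free [ 0.4864 -0.2326  0.3003 -0.0065] 0.6465230762482268 [ 0.488  -0.2328  0.3006 -0.005 ]
```

```bash
python3 -c "
from h import *
plan(.4592,-.1534,.160,1.8726)
"
```

```text
dp [ 2.128 -0.018  0.006] spin -0.068 yaw 1.8667 pos [ 0.4588 -0.1528  0.2451] q [-0.42  0.22  1.8   0.    1.12 -2.28] t 16.97 F [ 0.   0.4 -2.9] op 0.095
```

{"method": "send_rows", "body": {
  "dp": [
    [0.1,-0.02,0],
    [0.35,-0.02,0],
    [0.65,-0.02,0],
    [0.95,-0.02,0],
    [1.25,-0.02,0],
    [1.55,-0.02,0],
    [1.8,-0.02,0],
    [2.0,-0.02,0],
    [2.1,-0.02,0],
    [2.13,-0.02,0]
  ],
  "spin": [-0.07,-0.07,-0.07,-0.07,-0.07,-0.07,-0.07,-0.07,-0.07,-0.07]
}}

```text
time_s: 17.8
tool_pos: [0.459, -0.1537, 0.1594]
eef_rot: [[-0.001, -0.298, 0.955], [0.0, 0.955, 0.298], [-1.0, 0.001, -0.001]]
force: [-0.0, -0.4, -2.1]
opening: 0.095
```

{"method": "send_rows", "body": {
  "dp": [
    [0,0,0],
    [0,0,0]
  ],
  "spin": [0,0]
}}

```text
time_s: 17.97
tool_pos: [0.4595, -0.154, 0.1606]
eef_rot: [[0.001, -0.298, 0.955], [-0.0, 0.955, 0.298], [-1.0, -0.0, 0.001]]
force: [0.4, -0.0, -4.1]
opening: 0.091
```

```bash
python3 -c "
from h import *
from cell import snapshot
plan(.4592,-.1534,.1406,1.8726)
for n in('side','scene'):
    d=snapshot(n);cv2.imwrite(f'pics/{n}10.png',d['frame']);pickle.dump(d,open(f'pics/{n}10.pkl','wb'))
crop(cv2.imread('pics/side10.png'),245,215,130,130,6,'pics/a.png');crop(cv2.imread('pics/scene10.png'),165,200,105,105,7,'pics/b.png')
"
```

```text
dp [ 0.499  0.016 -0.002] spin 0.01 yaw 1.8735 pos [ 0.4595 -0.154   0.1606] q [-0.42  0.33  1.89 -0.    0.92 -2.29] t 17.97 F [ 0.4 -0.  -4.1] op 0.091
```

View pics/a.png

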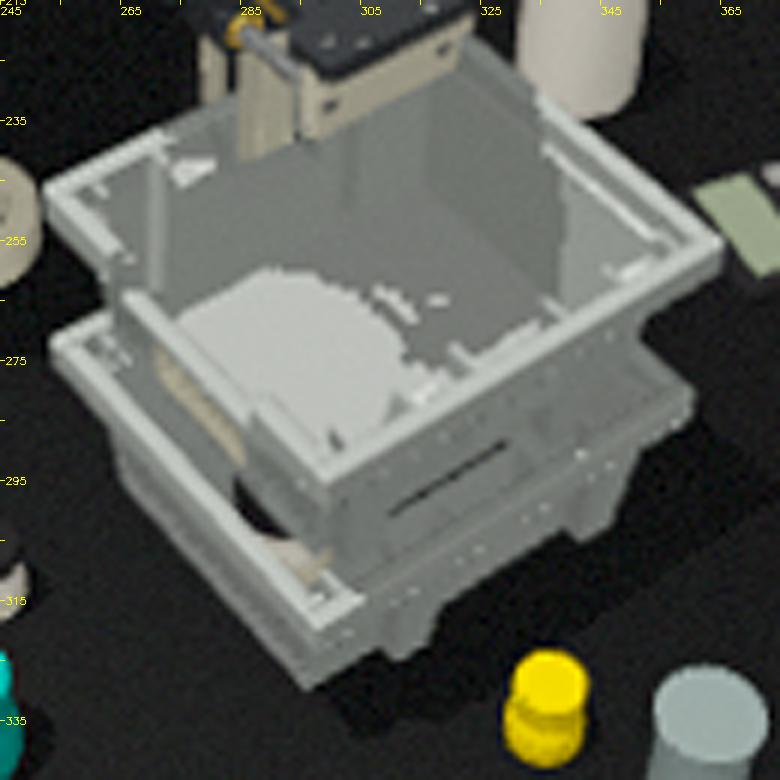

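View pics/b.png

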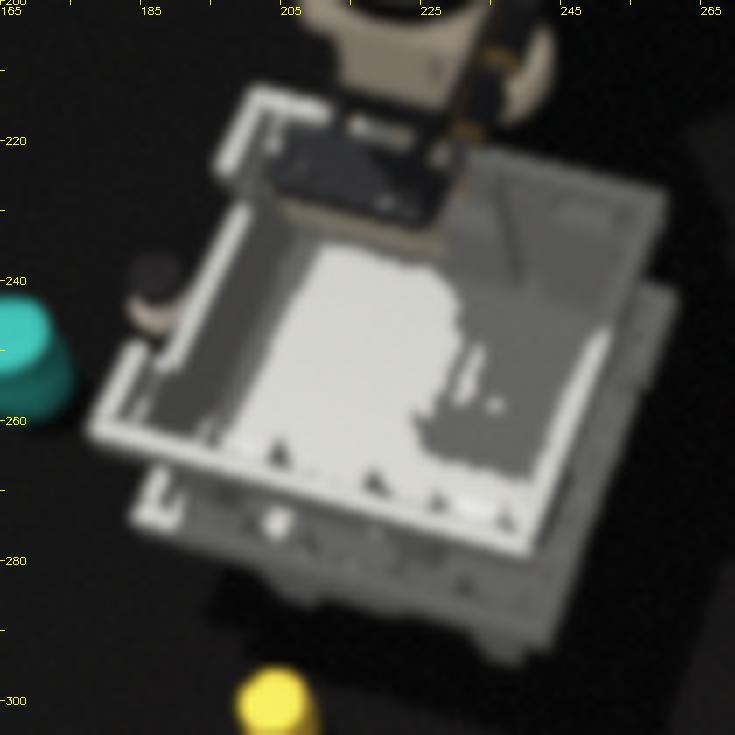

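```bash
cat > m10.py <<'E'
import m1
from m1 import *
A=pickle.load(open("pics/scene10.pkl","rb"));B=pickle.load(open("pics/side10.pkl","rb"))
z=.084+.1606-.0706
b3=[(-1,1),(-1,-1),(1,-1)]
o=[(A,c(.099,.091,z,a),[(201.4,212.1),(260.4,227.1),(177.1,261.4),(240.3,279.3)]),(B,c(.099,.091,z,b3),[(252.2,246.7),(299.7,296.2),(365.5,256.3)])]
k=[(A,c(.099,.091,.084,[(1,1),(-1,-1),(1,-1)]),[(261.9,241.4),(183.6,274.3),(243.9,293.6)]),(B,c(.099,.091,.084,b3),[(253.3,272.5),(297.5,319.7),(360.8,281.7)])]
for i in (0,1):
    p,f=fit(o[i:i+1],[.48,-.23,.3]);p2,f2=fit(k[i:i+1],[.48,-.23,.3])
    d=(p-p2)[:2]*1000;cc,s=np.cos(.3),np.sin(.3)
    print(p,p2,"diff world",d,"kit frame",[cc*d[0]+s*d[1],-s*d[0]+cc*d[1]],"yaw",p[2]-p2[2],np.abs(f).max(),np.abs(f2).max())
E
python3 m10.py | tail -2
```

```text
[ 0.4883 -0.2346  0.3024] [ 0.4916 -0.2356  0.2993] diff world [-3.2855  1.0036] kit frame [np.float64(-2.842133243183467), np.float64(1.9297182215061741)] yaw 0.003106685247247609 0.20179724500792418 1.3341915049862791
[ 0.4859 -0.2411  0.3012] [ 0.4859 -0.2391  0.2958] diff world [-0.0418 -2.0115] kit frame [np.float64(-0.6343333731061406), np.float64(-1.9093024025454726)] yaw 0.0054154324340701665 1.0495593412613289 1.2644328811131231
```

{"method": "send_rows", "body": {
  "dp": [
    [0.04,0.01,0.01],
    [0.08,0.01,0.01],
    [0.13,0.01,0.01],
    [0.18,0.01,0.01],
    [0.22,0.01,0.01],
    [0.26,0.01,0.01],
    [0.3,0.01,0.01],
    [0.33,0.01,0.01],
    [0.35,0.01,0.01]
  ],
  "spin": [0,0,0,0,0,0,0,0,0]
}}

```text
time_s: 18.82
tool_pos: [0.4594, -0.1534, 0.146]
eef_rot: [[-0.0, -0.298, 0.955], [0.0, 0.955, 0.298], [-1.0, 0.0, -0.0]]
force: [0.4, -1.6, -2.8]
opening: 0.093
```

```bash
python3 -c "
from h import *
plan(.4598,-.1532,.1406,1.8726)
"
```

```text
dp [0.135 0.001 0.01 ] spin 0.01 yaw 1.8735 pos [ 0.4594 -0.1534  0.146 ] q [-0.42  0.35  1.9   0.    0.89 -2.29] t 18.82 F [ 0.4 -1.6 -2.8] op 0.093
```

{"method": "send_rows", "body": {
  "dp": [
    [0.02,0,0],
    [0.04,0,0],
    [0.06,0,0],
    [0.08,0,0],
    [0.1,0,0],
    [0.1,0,0]
  ],
  "spin": [0,0,0,0,0,0]
}}

```text
time_s: 19.32
tool_pos: [0.4594, -0.1534, 0.142]
eef_rot: [[-0.0, -0.298, 0.955], [0.0, 0.955, 0.298], [-1.0, 0.0, -0.0]]
force: [0.0, -0.5, -3.4]
opening: 0.098
```

{"method": "send_rows", "body": {
  "dp": [
    [0.015,0,0],
    [0.03,0,0],
    [0.04,0,0],
    [0.04,0,0]
  ],
  "spin": [0,0,0,0]
}}

```text
time_s: 19.65
tool_pos: [0.4596, -0.1534, 0.1407]
eef_rot: [[0.0, -0.298, 0.954], [-0.0, 0.954, 0.298], [-1.0, -0.0, 0.0]]
force: [-0.7, 1.1, -0.9]
opening: 0.097
```

```bash
python3 -c "
from h import *
from cell import robot
plan(.4598,-.1532,.1406,1.8726);print(robot.read_state()['torque'])
"
```

```text
dp [0.003 0.003 0.006] spin 0.012 yaw 1.8736 pos [ 0.4596 -0.1534  0.1407] q [-0.42  0.36  1.9  -0.    0.88 -2.29] t 19.65 F [-0.7  1.1 -0.9] op 0.097
[ 0.11311432  0.07095837 -0.03720424]
```

{"method": "send_rows", "body": {
  "dp": [
    [0.01,0,0],
    [0.02,0,0],
    [0.03,0,0],
    [0.03,0,0]
  ],
  "spin": [0,0,0,0]
}}

```text
time_s: 19.98
tool_pos: [0.4597, -0.1534, 0.1405]
eef_rot: [[0.001, -0.298, 0.954], [-0.0, 0.954, 0.298], [-1.0, -0.001, 0.001]]
force: [-5.6, 4.4, 13.5]
opening: 0.09
```

```bash
python3 -c "
from h import *
from cell import robot,snapshot
plan(.4598,-.1532,.1406,1.8726);print(robot.read_state()['torque'])
for n in('side','scene'):
    d=snapshot(n);cv2.imwrite(f'pics/{n}11.png',d['frame']);pickle.dump(d,open(f'pics/{n}11.pkl','wb'))
crop(cv2.imread('pics/side11.png'),245,215,130,130,6,'pics/a.png')
"
```

```text
dp [-0.002  0.004  0.004] spin 0.012 yaw 1.8737 pos [ 0.4597 -0.1534  0.1405] q [-0.42  0.36  1.9  -0.    0.88 -2.29] t 19.98 F [-5.6  4.4 13.5] op 0.09
[ 0.5673419   0.91869105 -0.03126248]
```

View pics/a.png

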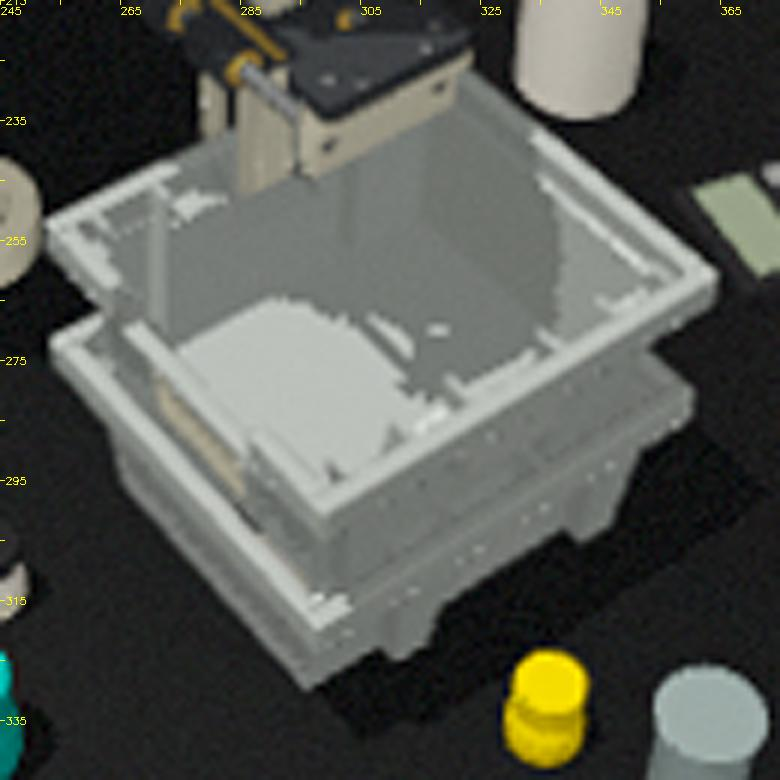

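The tote is seated (13.5 N upward at TCP z 0.1405, expected 0.1406). I'll ease off, release and retreat straight up.

{"method": "send_rows", "body": {
  "dp": [
    [-0.01,0,0],
    [-0.02,0,0],
    [-0.02,0,0]
  ],
  "spin": [0,0,0]
}}

```text
time_s: 20.33
tool_pos: [0.4596, -0.1534, 0.1405]
eef_rot: [[0.001, -0.298, 0.955], [-0.0, 0.955, 0.298], [-1.0, -0.0, 0.0]]
force: [-2.4, 2.8, 5.9]
opening: 0.095
```

{"method": "send_rows", "body": {
  "dp": [
    [0,0,0],
    [0,0,0],
    [0,0,0],
    [0,0,0],
    [0,0,0],
    [0,0,0]
  ],
  "spin": [0,0,0,0,0,0],
  "gripper": 0
}}

```text
time_s: 20.83
tool_pos: [0.4595, -0.1534, 0.1401]
eef_rot: [[-0.0, -0.298, 0.955], [0.0, 0.955, 0.298], [-1.0, 0.0, -0.0]]
force: [0.1, 0.0, 0.5]
opening: 0.468
```

{"method": "send_rows", "body": {
  "dp": [
    [-0.1,0,0],
    [-0.3,0,0],
    [-0.7,0,0],
    [-1.2,0,0],
    [-1.8,0,0],
    [-2.4,0,0],
    [-3.0,0,0],
    [-3.5,0,0],
    [-3.8,0,0],
    [-3.8,0,0]
  ],
  "spin": [0,0,0,0,0,0,0,0,0,0]
}}

```text
time_s: 21.67
tool_pos: [0.4603, -0.1537, 0.2954]
eef_rot: [[0.005, -0.298, 0.955], [-0.002, 0.955, 0.298], [-1.0, -0.003, 0.004]]
force: [0.1, 1.0, -0.2]
opening: 0.503
```

```bash
python3 -c "
from h import *
plan(.4,.05,.30)
"
```

```text
dp [-0.133  5.311  0.08 ] spin 0 yaw 1.8735 pos [ 0.4603 -0.1537  0.2954] q [-0.42  0.17  1.73 -0.    1.24 -2.29] t 21.67 F [ 0.1  1.  -0.2] op 0.503
```

{"method": "send_rows", "body": {
  "dp": [
    [0,0.3,0],
    [0,0.9,0],
    [0,1.6,0],
    [0,2.3,0],
    [0,3.1,0],
    [0,3.9,0],
    [0,4.6,0],
    [0,5.0,0],
    [0,5.3,0],
    [0,5.3,0]
  ],
  "spin": [0,0,0,0,0,0,0,0,0,0]
}}

```text
time_s: 22.5
tool_pos: [0.3947, 0.0509, 0.2913]
eef_rot: [[-0.002, -0.3, 0.954], [0.0, 0.954, 0.3], [-1.0, 0.001, -0.002]]
force: [-0.3, 0.7, -0.1]
opening: 0.498
```

```bash
python3 -c "
from h import *
from cell import snapshot
for n in('side','scene','wrist'):
    d=snapshot(n);cv2.imwrite(f'pics/{n}12.png',d['frame']);pickle.dump(d,open(f'pics/{n}12.pkl','wb'))
crop(cv2.imread('pics/side12.png'),245,215,130,130,6,'pics/a.png');crop(cv2.imread('pics/scene12.png'),165,200,105,105,7,'pics/b.png')
"
```

```text
(no output)
```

View pics/a.png

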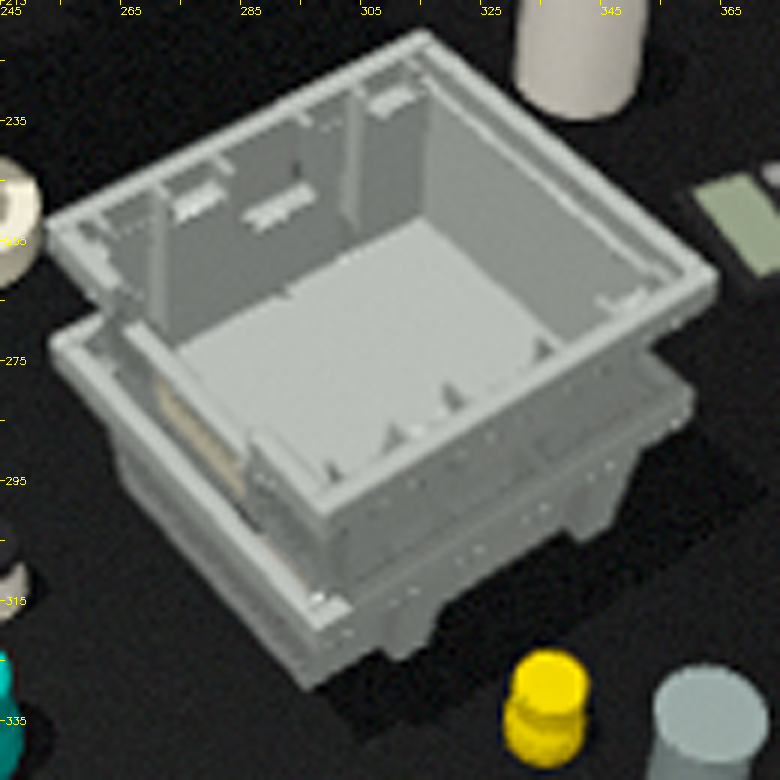

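View pics/b.png

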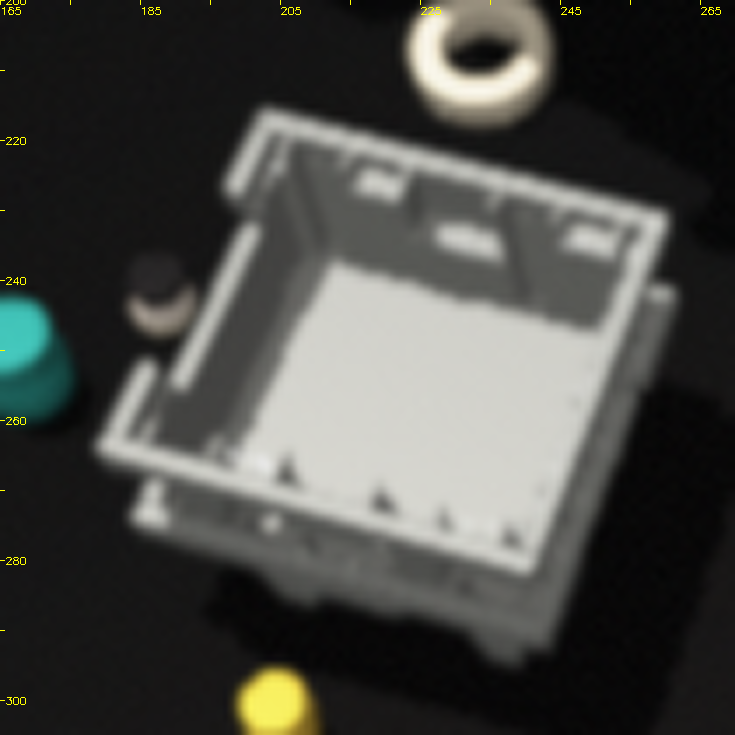

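View pics/side12.png

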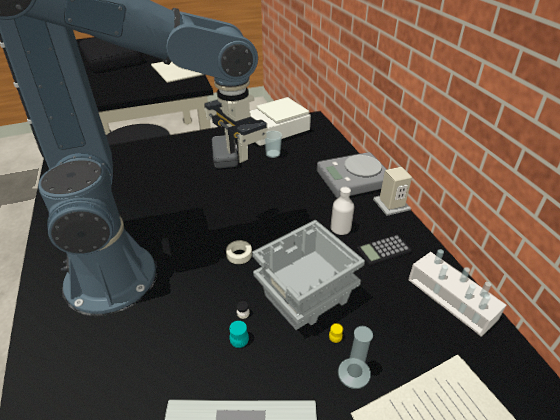

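```bash
cat > m12.py <<'E'
import m1
from m1 import *
A=pickle.load(open("pics/scene12.pkl","rb"));B=pickle.load(open("pics/side12.pkl","rb"))
b=[(1,1),(-1,1),(-1,-1),(1,-1)]
o=[(A,c(.099,.091,.084,a),[(202.6,215.3),(260.4,230.4),(178.9,264.6),(240.7,281.9)]),(B,c(.099,.091,.084,b),[(315.3,220),(252.8,252.5),(298.8,300.8),(364.5,260.8)])]
def fr(o,z):
    def P(p,L): return pl(p,L)+np.c_[np.zeros((len(L),2)),p[3]+np.array(L)@[p[4],p[5],0]]
    s=least_squares(lambda p:np.concatenate([(proj(d,P(p,L))-np.array(u)).ravel() for d,L,u in o]),[.48,-.23,.3,z,0,0]);return s.x,np.sqrt((s.fun**2).mean())
t,e=fr(o,.07);k,e2=fr(m1.k,0)
print("top",t,e);print("kit",k,e2);print("rise mm",(t-k)[3]*1e3,"slopes->mm",(t-k)[4]*198,(t-k)[5]*182,"dxy mm",(t-k)[:2]*1e3,"dyaw",(t-k)[2])
E
python3 m12.py | tail -3
```

```text
top [ 0.4877 -0.2342  0.3017  0.0661  0.0063 -0.0029] 0.38651938414249926
kit [ 0.4879 -0.2327  0.2982 -0.0048  0.0031 -0.0138] 0.42941591115748723
rise mm 70.90679338702617 slopes->mm 0.639835248472452 1.9816572921863063 dxy mm [-0.2515 -1.5006] dyaw 0.0034382453838392446
```

```bash
python3 -c "
from cell import robot
print(robot.close_job())"
```

```text
the job is handed in; nothing more can be done
None
```

I packed the colorimeter kit and handed the job in at about 22.7 s of the 54 s allowed. As far as I could check, everything is where you asked for it.

- **Colorimeter:** it stands flat on the floor of kit_tote at about x +25, y 0, lengthwise beside the jar. Only a few newtons registered as it touched down. The jar was still standing at about x −51, y −7 mm when I last saw it clearly.
- **Top tote:** I gripped it by the −y rim, turned it end for end and lowered it onto kit_tote. It seated at TCP height 0.1405 m, against 0.1406 m expected. The press-on force was about 13.5 N, and I eased it to about 6 N before opening the fingers.
- **Last checks:**
  - A camera fit put the upper tote 70.9 mm above the lower one, against a nominal 70 mm.
  - It is level to within about 2 mm, offset by no more than 1.5 mm and turned by about 0.003 rad. A foot caught on the rim would have shown about 14 mm.
  - The notch sits over kit_tote's un-notched end, and the other objects look undisturbed. The gripper was well clear.

**Limits of the checks:** the scene and side cameras disagreed by up to about 5 mm in absolute y, so I relied on the wrist camera and on differences between views. Once the tote was stacked, the contents could no longer be seen directly. The grip force was fixed at 30 N, below the 80 N advised, but the tote held without visible slip or droop.

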